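# Refill the pick-and-mix chest and set its light for opening

## Task

Get the pick-and-mix chest ready for opening: slide its clear cover fully open, carry each steel refill tray that holds wrapped bars over and tip them into the well, and stand the trays upright back on the dark wooden board. When every bar is in the well, slide the cover fully shut, and set the chest's orange light dimmer to the green mark. Leave the jar and the gift box where they are.

Things in the scene. Friction and masses are not known exactly. Their poses are not given: they have to be found in the camera images.
- chest: dark brown pick-and-mix chest, fixed on the counter. Origin on the counter under the centre of its open-topped well; x points from its front (robot side) to its rear, y to its left, z up. Outer walls x -105 to 300, y -120 to 120 mm; rim at z = 115, two cover rails along x at y = +-115 reach z = 131. Behind the well a closed deck; at its rear edge (x 270 to 300) a light bar up to z = 173
- well_floor (a point): centre of the well's white floor, 20 mm above the counter. The well inside is 190 (chest x) x 220 (chest y) mm, 95 mm deep to the rim, walls 10 mm thick
- cover (a joint): clear sliding cover of the chest (plate 200 x 210 x 5 mm, top at chest z = 123). 0 = fully shut over the well; grows as it slides along chest +x over the rear deck; 0.185 = end stop, fully open (only the rearmost 10 mm of the well stays covered). Stays where left; slides with about 2 N plus light drag
- cover_grip (a point): centre of the top of the cover's black upright grip: a block 16 mm thick (chest x), 80 mm long (chest y), 33 mm tall, top at chest z = 156, 25 mm behind the cover's front edge; moves with the cover
- light (a joint): slide dimmer of the chest's light, on a black control cheek on the chest's left side (chest x -85 to 85, y 120 to 170, top at z = 115). 0 = lowest, nearest the chest's front; grows along chest +x up to 0.100. The green mark on its scale is at 0.070. Stays where left; slides with about 1.5 N plus light drag
- light_grip (a point): centre of the top of the dimmer's orange grip: a block 18 mm along its track (chest x), 28 mm across (chest y), 35 mm tall, a white line over its middle; top at chest z = 152, chest y = 140
- light_mark (a point): the green mark beside the dimmer's track; when the dimmer is set right the grip's middle has the same chest x as this mark (the mark lies 20.5 mm farther to chest +y and 36 mm lower than point light_grip)
- board: dark wooden board, fixed flat on the counter, 200 (x) x 380 (y) x 14 mm thick, origin at the centre of its underside; the trays stand on it side by side along its y
- jar: amber jar with a wooden lid, diameter 72 mm, 110 mm tall, origin under its centre; leave it alone
- gift_box: dark red gift box with brass-coloured bands, 100 x 70 x 50 mm, origin under its centre; leave it alone
- tray_a: steel refill tray 140 (x) x 90 (y) mm, walls 45 high, 4 thick, 200-325 g; origin: centre of underside. -x end: pouring lip, no wall, last 35 mm of floor ramps up 12 deg; tipped lip-down, bars slide out at 40-50 deg. Wooden handle bar along x over its middle, x -30 to 70, 18 mm wide (y), 18 tall, centre at z 101, post at the closed +x end only; grip across y at x 0 (balance point)
- bar_a1: wrapped chocolate bar, red wrapper with a gold band, 26 (x) x 60 (y) x 18 mm thick, 40 g, origin at the centre of its underside; if present, it starts lying crosswise in tray_a
- bar_a2: wrapped chocolate bar, red wrapper with a gold band, 26 (x) x 60 (y) x 18 mm thick, 40 g, origin at the centre of its underside; if present, it starts lying crosswise in tray_a
- bar_a3: wrapped chocolate bar, red wrapper with a gold band, 26 (x) x 60 (y) x 18 mm thick, 40 g, origin at the centre of its underside; if present, it starts lying crosswise in tray_a
- tray_b: steel refill tray 140 (x) x 90 (y) mm, walls 45 high, 4 thick, 200-325 g; origin: centre of underside. -x end: pouring lip, no wall, last 35 mm of floor ramps up 12 deg; tipped lip-down, bars slide out at 40-50 deg. Wooden handle bar along x over its middle, x -30 to 70, 18 mm wide (y), 18 tall, centre at z 101, post at the closed +x end only; grip across y at x 0 (balance point)
- bar_b1: wrapped chocolate bar, gold wrapper with a dark red band, 26 (x) x 60 (y) x 18 mm thick, 40 g, origin at the centre of its underside; if present, it starts lying crosswise in tray_b
- bar_b2: wrapped chocolate bar, gold wrapper with a dark red band, 26 (x) x 60 (y) x 18 mm thick, 40 g, origin at the centre of its underside; if present, it starts lying crosswise in tray_b
- bar_b3: wrapped chocolate bar, gold wrapper with a dark red band, 26 (x) x 60 (y) x 18 mm thick, 40 g, origin at the centre of its underside; if present, it starts lying crosswise in tray_b
- tray_c: steel refill tray 140 (x) x 90 (y) mm, walls 45 high, 4 thick, 200-325 g; origin: centre of underside. -x end: pouring lip, no wall, last 35 mm of floor ramps up 12 deg; tipped lip-down, bars slide out at 40-50 deg. Wooden handle bar along x over its middle, x -30 to 70, 18 mm wide (y), 18 tall, centre at z 101, post at the closed +x end only; grip across y at x 0 (balance point)
- bar_c1: wrapped chocolate bar, blue wrapper with a white band, 26 (x) x 60 (y) x 18 mm thick, 40 g, origin at the centre of its underside; if present, it starts lying crosswise in tray_c
- bar_c2: wrapped chocolate bar, blue wrapper with a white band, 26 (x) x 60 (y) x 18 mm thick, 40 g, origin at the centre of its underside; if present, it starts lying crosswise in tray_c
- bar_c3: wrapped chocolate bar, blue wrapper with a white band, 26 (x) x 60 (y) x 18 mm thick, 40 g, origin at the centre of its underside; if present, it starts lying crosswise in tray_c
There are look-alikes about, which are no part of the job. Leave any pink look-alike of the bar_a3 alone. What is shaped like the tray_b but red is not meant.

How it is judged:
By the outcome, as a careful person would: the job done as asked, in the order asked, and still so for the second after the job is handed in, with the robot touching nothing.
Of bar_a1, bar_a2, bar_a3, bar_b1, bar_b2, bar_b3, bar_c1, bar_c2, bar_c3 only 4 to 8 are there at a start; the rules pass over those that are not, and their reading is None.
At some moment in a run one of tray_a, tray_b, tray_c may be knocked a few centimetres aside while the robot is not near it.
It also fails if it takes over 210 s, if anything falls off the work surface, if the arm or the gripper's body presses on something with over 40 N, if the wrist force passes 120 N, or if a joint passes its speed limit or range.

## Robot

A 7-joint arm with a two-finger parallel gripper is mounted at the origin on the work surface. World frame = base frame: x ahead of the robot, y to its left, z up, the work surface at z = 0. Lengths are in mm, angles in rad, forces in N, time in s.
With the tool pointing down it reaches from about 350 to 900 mm from the base axis. Payload 19.9 kg.
Tool frame: the origin (TCP) lies at the very end of the fingers, on their centre line; the grasp point (between the pads) lies 19 mm behind it; z points along the fingers, y is the line along which they close (so a half turn about z gives the same grasp; the last joint's range is limited). The gripper opens to 85 mm and grips with 20 to 120 N. Pads are 22 mm wide; open, the fingers measure 114 mm over their backs; the gripper's body (76 mm by 85 mm) begins 54 mm behind the grasp point. The pads swing forward as they close: fully open they stand 13 mm farther back than shut.
Start: joints at [1.258, 0.417, -0.01, 1.614, 0.005, 1.111, -0.053], TCP at [167.185, -602.205, 231.26] pointing down, gripper open.
Joint ranges: [-2.81, 2.81], [-0.39, 2.02], [-1.27, 1.25], [0.06, 2.57], [-1.19, 4.33], [0.19, 2], [-2.82, 2.82]. Speed limits (rad/s): [1.89, 1.89, 2.39, 2.39, 3.01, 3.01, 3.01].

## Interface

Orientations are given as a unit quaternion [x, y, z, w].
In Python, from plant import * gives the robot as it stands.
- The arm moves only by the shell command python3 -m inch 'ROWS' [FORCE]. ROWS is JSON, a list of rows, each an object with "grip": the closure, from 0 (fully open) to 1 (shut); "translation": the shift along the tool's x, y, z in m, a list of three; "turn": the turn about the tool's z in degrees. In form: [{"grip": grip, "translation": [x, y, z], "turn": turn}, ...]. A call has 1 to 8 rows; each row shifts and turns the commanded pose from where the row before left it, along the tool's axes as they then stand; what a row does not reach is not made up. A row lasts 1/12 s, in which the tool goes at most 41.7 mm and 7.16 degrees, less where a joint would pass 70% of its speed; a pose out of reach is approached as far as the arm can. A call with a gripper value outside its range is refused whole. The fingers move at their own pace and stop on an object; FORCE is the grip in N (left out, the last holds). Time passes only in rows, so rows that do not move let the fingers close. It gives the time, the measured TCP pose, the force, the opening and the grip force at its end, in the units of the state.
- get_state(): the state, without advancing time (a new reading comes with each control period).
- camera(name): name is "scene" or "top" or "wrist"; returns a dict with "color" (400x640x3 uint8, red, green, blue), "z_map" (400x640 float32, mm along the optical axis (not along the pixel's ray), 0 where there is no reading), "fx", "fy", "cx", "cy" (pixels), "dist" ([k1, k2, p1, p2, k3] as OpenCV has them; the pictures are not rectified), "xyz" and "rotation" of the camera in the world. Camera axes: x right, y down, z forward; pixel columns grow to the right and rows downward; lengths in mm; the calibration is good to about 2 mm. A picture is of the moment at which its call begins.
- finish_job(): hands the job in; it is judged then, once.
The state is a dict: "clock": time; "joint_positions": joint angles; "dq": joint speeds; "joint_torque": joint torques, N m; "position": TCP position; "ee_rot": TCP orientation; "wrist_force": force on the tool from outside, world axes, zero at the start; "wrist_torque": the same for the moment, N m; "gripper_width": opening from 0.0 (shut) to 1.0 (fully open); "grasp_force": force on a finger pad.
Only numpy, scipy, OpenCV 4.12 (cv2) and the standard library are available. Lean on these libraries where they do the work, as an engineer would, in place of code of your own. Each camera call takes 0.05 s, during which the arm holds its last target. There are 200 camera calls.

## Working session

There is one attempt and no reset: what is moved stays moved. The work goes in short steps, Python scripts to look and compute and a shell command to move; the robot and the scene stay as the last step left them, time stands still between calls to the robot, and variables do not carry over. Pictures are saved under pics/ and viewed, at most 14 in all, crops included, and the job is handed in when it is done.

```bash
ls; mkdir -p pics
cat > h.py <<'E'
from plant import *
import numpy as np, cv2
from scipy.spatial.transform import Rotation as R
def Rm(c):
    r=np.array(c["rotation"],float)
    return r if r.shape==(3,3) else R.from_quat(r).as_matrix()
def pts(c):
    h,w=c["z_map"].shape
    K=np.array([[c["fx"],0,c["cx"]],[0,c["fy"],c["cy"]],[0,0,1]])
    u,v=np.meshgrid(np.arange(w),np.arange(h))
    p=cv2.undistortPoints(np.stack([u,v],-1).reshape(-1,1,2).astype(np.float32),K,np.array(c["dist"],float)).reshape(h,w,2)
    d=np.dstack([p,np.ones((h,w))])
    W=d*c["z_map"][...,None]@Rm(c).T+np.array(c["xyz"])
    W[c["z_map"]<=0]=np.nan
    return W,d@Rm(c).T
def save(n,c): cv2.imwrite("pics/"+n+".png",c["color"][...,::-1])
def plane(c,ray,u,v,z):
    d=ray[int(v),int(u)]; o=np.array(c["xyz"]); return o+d*(z-o[2])/d[2]
E
python3 - <<'E'
from h import *
s=get_state(); print(s)
for n in("scene","top","wrist"):
    c=camera(n); save(n+"0",c); np.save("pics/%s0.npy"%n,c,allow_pickle=True); print(n,c["xyz"],np.round(Rm(c),3).tolist(),c["fx"],c["dist"])
E
```

```text
pics
{'clock': 0.0, 'joint_positions': array([ 1.25849991,  0.4179634 , -0.01029925,  1.61421257,  0.00472438,
        1.11067904, -0.05301919]), 'dq': array([-5.56116615e-04, -5.11135111e-04,  1.76908234e-03, -7.62235511e-04,
       -1.41727667e-03,  1.79853964e-03, -8.91895097e-05]), 'joint_torque': array([ 1.92506532e-04, -8.64433193e+01,  6.79179467e-01, -4.34891939e+01,
        1.90192211e-02,  7.48873805e-03, -1.00957568e-04]), 'position': array([ 167.07070912, -601.88137278,  230.65074922]), 'ee_rot': array([ 9.90847695e-01,  1.34983190e-01, -1.40550772e-04, -6.03527873e-04]), 'wrist_force': array([-0.30516703,  0.0996513 , -0.05157754]), 'wrist_torque': array([-0.01316142,  0.00488539,  0.03973811]), 'grasp_force': 0.0, 'gripper_width': 0.9957940441896059}
scene [1166.67390737  -96.17417716 1147.6925396 ] [[0.167, 0.825, -0.54], [0.986, -0.144, 0.085], [-0.008, -0.546, -0.837]] 421.24497311445805 [0.0072617 0.        0.        0.        0.       ]
top [ 386.5046535   -5.9328684 1212.4201334] [[0.029, -0.992, 0.125], [-1.0, -0.027, 0.016], [-0.013, -0.125, -0.992]] 464.7744799179656 [-0.04143347  0.          0.          0.          0.        ]
wrist [ 248.23802868 -579.83937665  373.48152337] [[0.267, -0.91, -0.317], [-0.964, -0.253, -0.087], [-0.001, 0.328, -0.945]] 352.80871044041817 [-0.03258959  0.          0.          0.          0.        ]
```

View pics/top0.png

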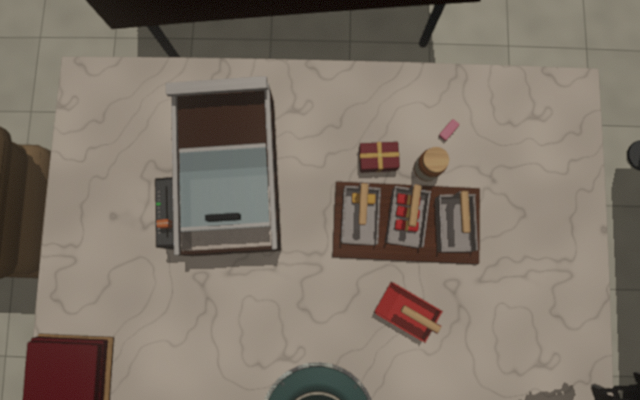

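View pics/scene0.png

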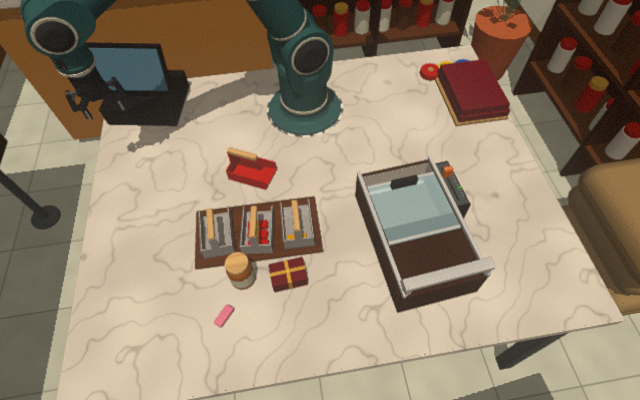

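Top view: candidates for trays — gold-bar tray (360,215) = tray_b, red-bar tray (408,218) = tray_a, empty-looking tray (457,222) = tray_c; the red look-alike at (408,312), pink bar at (449,130), jar (433,160) and gift box (379,156) are to be left. Chest at (222,165) with the cover partly open, grip (222,217), dimmer (163,223). One close crop to check.

Run:
```python
from h import *
T=np.load("pics/top0.npy",allow_pickle=True).item(); S=np.load("pics/scene0.npy",allow_pickle=True).item()
a=cv2.resize(T["color"][170:270,325:490],None,fx=4,fy=4,interpolation=cv2.INTER_CUBIC)
b=cv2.resize(S["color"][190:275,185:330],None,fx=4,fy=4,interpolation=cv2.INTER_CUBIC)[:200*1+140]
im=np.zeros((600,800,3),np.uint8)
im[:400,:660]=a; 
b=cv2.resize(S["color"][195:270,190:325],None,fx=2.66,fy=2.66); im[400:400+b.shape[0],:b.shape[1]]=b[:200]
d=cv2.resize(T["color"][170:255,150:290],None,fx=2.3,fy=2.3); im[400:400+d.shape[0],400:400+d.shape[1]]=d
cv2.imwrite("pics/crop1.png",im[...,::-1])
for n,c in(("top",T),("scene",S)):
    W,_=pts(c); hsv=cv2.cvtColor(c["color"],cv2.COLOR_RGB2HSV)
    wood=((hsv[...,0]>10)&(hsv[...,0]<25)&(hsv[...,1]>90)&(hsv[...,2]>90)&(W[...,2]>95)&(W[...,2]<125)).astype(np.uint8)
    k,l,st,ce=cv2.connectedComponentsWithStats(wood)
    for i in range(1,k):
        if st[i,4]>25:
            P=W[l==i]; 
            top=P[P[:,2]>104]
            r=cv2.minAreaRect(top[:,:2].astype(np.float32)) if len(top)>5 else None
            print(n,"wood",st[i],np.round(np.median(P,0),1),r)
    for nm,m in(("orange",(hsv[...,0]<14)&(hsv[...,1]>150)&(hsv[...,2]>120)),("green",(hsv[...,0]>45)&(hsv[...,0]<85)&(hsv[...,1]>80))):
        k,l,st,ce=cv2.connectedComponentsWithStats(m.astype(np.uint8))
        for i in range(1,k):
            if st[i,4]>3: print(n,nm,st[i],ce[i].round(1),np.round(np.nanmedian(W[l==i],0),1),np.nanmax(W[l==i][:,2]))
# chest footprint from top: points z>105
W,_=pts(T)
m=(W[...,2]>100)&(np.arange(640)[None]<300)&(np.arange(400)[:,None]<270)&(W[...,2]<180)
P=W[m]; r=cv2.minAreaRect(P[:,:2].astype(np.float32)); print("chest rect",r, cv2.boxPoints(r).round(1).tolist())
for v in (90,120,160,190,217,223,228,235,248,252): print(v,[W[v,u].round(0).tolist() for u in (164,176,200,222,240,268)])
```

```text
top wood [423 148  26  25 498] [ 648.5 -269.2  110.5] ((647.994140625, -269.6084899902344), (59.648193359375, 59.51699447631836), 11.701047897338867)
top wood [359 183  10  41 171] [535.7 -94.2 123.4] ((536.0681762695312, -94.03478240966797), (18.03334617614746, 96.38770294189453), 86.1764144897461)
top wood [408 185  14  41 199] [ 534.5 -215.   122.8] ((534.8427124023438, -216.05841064453125), (19.57195472717285, 98.59767150878906), 80.11094665527344)
top wood [461 191  10  42 189] [ 523.3 -335.   122.8] ((522.704833984375, -337.0327453613281), (98.05683135986328, 20.14252281188965), 1.3759127855300903)
top wood [401 306  40  27 312] [ 269.6 -235.   110.3] ((270.2039794921875, -233.27951049804688), (96.33585357666016, 17.851001739501953), 61.67118453979492)
top orange [398 194   7   9  53] [400.7 198. ] [ 563.2 -198.5   36.3] 42.30014741840296
top orange [397 206   7   9  50] [400.  210.2] [ 532.  -195.8   37.3] 41.544669106215906
top orange [418 211   1   5   5] [418. 213.] [ 525.7 -241.6   38.5] 41.82513596034141
top orange [157 219  11   3  18] [161.7 220.3] [479.6 372.3 152.5] 1
[... 6603 characters left out ...]
223 [[473.0, 365.0, 153.0], [475.0, 344.0, 133.0], [478.0, 290.0, 122.0], [479.0, 237.0, 122.0], [480.0, 194.0, 126.0], [482.0, 128.0, 126.0]]
228 [[464.0, 377.0, 117.0], [464.0, 343.0, 131.0], [466.0, 289.0, 123.0], [467.0, 236.0, 124.0], [477.0, 213.0, 19.0], [478.0, 140.0, 24.0]]
235 [[447.0, 377.0, 115.0], [447.0, 343.0, 130.0], [456.0, 317.0, 14.0], [457.0, 258.0, 22.0], [458.0, 211.0, 25.0], [460.0, 139.0, 22.0]]
248 [[418.0, 392.0, 66.0], [417.0, 340.0, 134.0], [422.0, 313.0, 23.0], [421.0, 235.0, 116.0], [422.0, 193.0, 117.0], [424.0, 127.0, 116.0]]
252 [[409.0, 411.0, 7.0], [408.0, 340.0, 130.0], [410.0, 287.0, 116.0], [412.0, 239.0, 96.0], [414.0, 202.0, 62.0], [417.0, 140.0, 0.0]]
```

View pics/crop1.png

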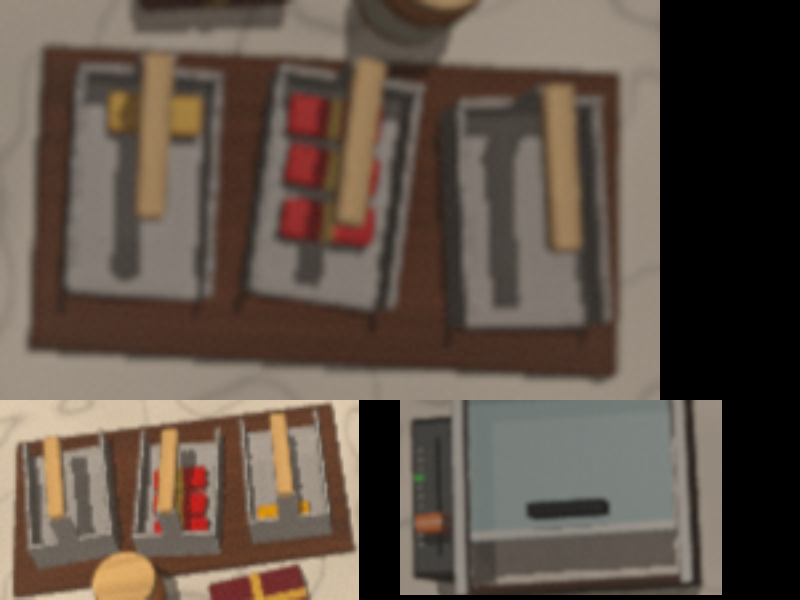

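The crop confirms the picks. Tray_b at (360,215) holds one gold bar, tray_a at (408,218) holds three red bars, and tray_c at (457,222) is empty, so it stays put. Both views put the handle tops at z≈122, against an expected 124. The chest fit is 406x291 mm against 405x290, with origin about (517,234) and yaw 4.75°. The tool can't tilt, so I'll tip each tray by pivoting it in the grip against the chest rail.

```bash
cat >> h.py <<'E'
CO=np.array([516.6,234.4]); CY=4.75
def loc(p):
    a=np.radians(CY); d=np.asarray(p)[:2]-CO; return np.array([d[0]*np.cos(a)+d[1]*np.sin(a),-d[0]*np.sin(a)+d[1]*np.cos(a)])
def wor(x,y):
    a=np.radians(CY); return CO+np.array([x*np.cos(a)-y*np.sin(a),x*np.sin(a)+y*np.cos(a)])
def yaw(s):
    m=R.from_quat(s["ee_rot"]).as_matrix(); return np.degrees(np.arctan2(m[1,0],m[0,0]))
def rel(x,y,z,ya=None):
    "offset to target in tool axes at the target yaw, mm; turn in deg about tool z"
    s=get_state(); y0=yaw(s); ya=y0 if ya is None else ya
    d=np.array([x,y,z])-s["position"]; a=np.radians(ya)
    t=-((ya-y0+180)%360-180)
    print("pos",s["position"].round(1),"yaw %.1f"%y0,"| turn %.1f then shift"%t,np.round([d[0]*np.cos(a)+d[1]*np.sin(a),d[0]*np.sin(a)-d[1]*np.cos(a),-d[2]],1),"w %.3f gf %.1f t %.1f j7 %.2f"%(s["gripper_width"],s["grasp_force"],s["clock"],s["joint_positions"][6]),"F",s["wrist_force"].round(1))
E
python3 - <<'E'
from h import *
T=np.load("pics/top0.npy",allow_pickle=True).item(); S=np.load("pics/scene0.npy",allow_pickle=True).item()
for c,n in((T,"top"),(S,"scene")):
    W,ray=pts(c); m=(c["color"].max(-1)<60)&(W[...,2]>125)&(W[...,2]<175)
    L=np.array([loc(p) if p[0]==p[0] else [999,0] for p in W.reshape(-1,3)]).reshape(400,640,2)
    m&=(abs(L[...,1])<60)&(L[...,0]>-100)&(L[...,0]<150)
    v,u=np.nonzero(m); P=W[m]; hi=P[P[:,2]>150]
    print(n,m.sum(),L[m].min(0),L[m].max(0),np.median(P[:,2]),u.mean(),v.mean(),loc(hi.mean(0)), loc(plane(c,ray,u.mean(),v.mean(),150)))
g=wor(-27,0); rel(g[0],g[1],260,94.75)
E
python3 -m inch '[{"grip":0,"translation":[0,0,-0.02],"turn":-6.6},{"grip":0,"translation":[0,0,-0.02],"turn":-6.6},{"grip":0,"translation":[0,0,0],"turn":-6.6},{"grip":0,"translation":[0,0,0],"turn":-6.6},{"grip":0,"translation":[0,0,0],"turn":-6.6},{"grip":0,"translation":[0,0,0],"turn":-6.6},{"grip":0,"translation":[0,0,0],"turn":-6.6},{"grip":0,"translation":[0,0,0],"turn":-6.6}]' 40
python3 -m inch '[{"grip":0,"translation":[0,0,0],"turn":-6.6},{"grip":0,"translation":[0,0,0],"turn":-6.6},{"grip":0,"translation":[0,0,0],"turn":-6.6},{"grip":0,"translation":[0,0,0],"turn":-6.6},{"grip":0,"translation":[0,0,0],"turn":0},{"grip":0,"translation":[0,0,0],"turn":0}]'
python3 -c "
from h import *
g=wor(-27,0); rel(g[0],g[1],260,94.75)"
```

```text
top 199 [-32.13944641 -39.77162379] [-19.66287064  35.80336687] 156.71738008730222 222.58291457286433 216.98492462311557 [-26.10744529  -1.10721246] [-23.49164097  -0.4703632 ]
scene 196 [-25.26866694 -37.95065933] [-12.81548544  35.88889233] 148.41092323360226 403.6173469387755 181.78061224489795 [-18.6441045   -1.62255613] [-17.60668562  -4.1242789 ]
pos [ 167.1 -602.   230.8] yaw 15.5 | turn -79.2 then shift [804.6 390.6 -29.2] w 0.997 gf 0.0 t 0.1 j7 -0.05 F [ 0.7  0.8 -0.9]
clock: 0.82
position: [167.1, -602.1, 271.0]
ee_rot: [0.826, 0.564, 0.0, -0.0]
wrist_force: [-0.2, 0.0, 1.1]
gripper_width: 1.003
grasp_force: 0.0
clock: 1.32
position: [167.0, -602.2, 271.1]
ee_rot: [0.679, 0.734, 0.0, -0.0]
wrist_force: [-0.3, 0.4, 0.5]
gripper_width: 0.998
grasp_force: 0.0
pos [ 167.  -602.2  271.1] yaw 94.5 | turn -0.3 then shift [804.7 390.7  11.1] w 0.998 gf 0.0 t 1.3 j7 1.25 F [-0.3  0.4  0.5]
```

```bash
python3 -m inch '[{"grip":0,"translation":[0.036,0.017,0],"turn":0},{"grip":0,"translation":[0.036,0.017,0],"turn":0},{"grip":0,"translation":[0.036,0.017,0],"turn":0},{"grip":0,"translation":[0.036,0.017,0],"turn":0},{"grip":0,"translation":[0.036,0.017,0],"turn":0},{"grip":0,"translation":[0.036,0.017,0],"turn":0},{"grip":0,"translation":[0.036,0.017,0],"turn":0},{"grip":0,"translation":[0.036,0.017,0],"turn":0}]'|head -2
python3 -m inch '[{"grip":0,"translation":[0.036,0.017,0],"turn":0},{"grip":0,"translation":[0.036,0.017,0],"turn":0},{"grip":0,"translation":[0.036,0.017,0],"turn":0},{"grip":0,"translation":[0.036,0.017,0],"turn":0},{"grip":0,"translation":[0.036,0.017,0],"turn":0},{"grip":0,"translation":[0.036,0.017,0],"turn":0},{"grip":0,"translation":[0.036,0.017,0],"turn":0},{"grip":0,"translation":[0.036,0.017,0],"turn":0}]'|head -2
python3 -m inch '[{"grip":0,"translation":[0.036,0.016,0],"turn":0},{"grip":0,"translation":[0.036,0.016,0],"turn":0},{"grip":0,"translation":[0.036,0.016,0],"turn":0},{"grip":0,"translation":[0.036,0.016,0],"turn":0},{"grip":0,"translation":[0.036,0.016,0],"turn":0},{"grip":0,"translation":[0.036,0.016,0],"turn":0},{"grip":0,"translation":[0,0,0],"turn":0},{"grip":0,"translation":[0,0,0],"turn":0}]'|head -2
python3 - <<'E'
from h import *
c=camera("wrist"); save("w1",c); W,ray=pts(c)
m=(c["color"].max(-1)<60)&(W[...,2]>140)&(W[...,2]<170)
k,l,st,ce=cv2.connectedComponentsWithStats(m.astype(np.uint8))
for i in range(1,k):
    if st[i,4]>40: P=W[l==i]; print(st[i],P.mean(0),np.median(P[:,2]),[loc(q).round(1) for q in (P.min(0),P.max(0))],cv2.minAreaRect(P[:,:2].astype(np.float32)),loc(P.mean(0)))
g=wor(-23,0); rel(g[0],g[1],180,94.75)
E
```

```text
clock: 1.98
position: [279.3, -302.1, 271.3]
clock: 2.65
position: [391.1, -3.7, 271.7]
clock: 3.32
position: [468.0, 220.2, 270.7]
[ 344  121   24  104 2180] [491.40784298 236.10582187 155.25296158] 155.86363217812482 [array([-38.7, -37.5]), array([-10.3,  39.9])] ((492.2823791503906, 233.56521606445312), (16.044111251831055, 79.01507568359375), 5.108075141906738) [-24.96437857   3.78608059]
pos [468.3 218.2 270.8] yaw 94.7 | turn -0.1 then shift [12.2 26.4 90.8] w 1.002 gf 0.0 t 3.4 j7 -0.70 F [ 0.1 -1.3  0.1]
```

View pics/w1.png

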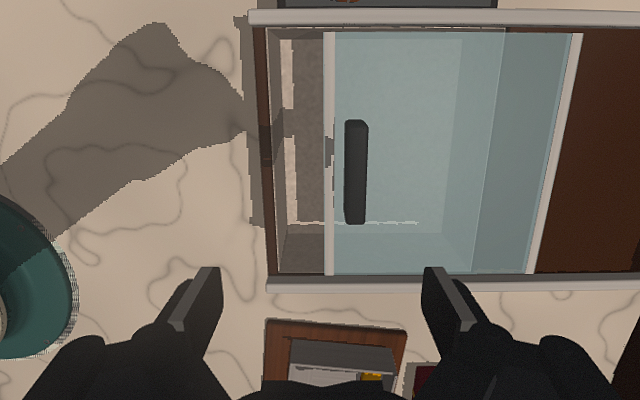

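The wrist view shows the cover's black grip at (356,172). It measures 16x79 mm with its top at z=156, centred at (492.3,233.6), all as expected. The left rail is near row 17 and the right one near row 280.

```bash
python3 -c "
from h import *
rel(492.3,233.6,132,94.9)"
python3 -m inch '[{"grip":0,"translation":[0.013,0.026,0.0],"turn":0},{"grip":0,"translation":[0,0,0.03],"turn":0},{"grip":0,"translation":[0,0,0.03],"turn":0},{"grip":0,"translation":[0,0,0.03],"turn":0},{"grip":0,"translation":[0,0,0.03],"turn":0},{"grip":0,"translation":[0,0,0.018],"turn":0},{"grip":0,"translation":[0,0,0],"turn":0},{"grip":0,"translation":[0,0,0],"turn":0}]'
python3 -m inch '[{"grip":1,"translation":[0,0,0],"turn":0},{"grip":1,"translation":[0,0,0],"turn":0},{"grip":1,"translation":[0,0,0],"turn":0},{"grip":1,"translation":[0,0,0],"turn":0},{"grip":1,"translation":[0,0,0],"turn":0},{"grip":1,"translation":[0,0,0],"turn":0},{"grip":1,"translation":[0,0,0],"turn":0},{"grip":1,"translation":[0,0,0],"turn":0}]' 40
```

```text
pos [468.3 218.2 270.8] yaw 94.7 | turn -0.2 then shift [ 13.3  25.2 138.8] w 1.002 gf 0.0 t 3.4 j7 -0.70 F [ 0.1 -1.3  0.1]
clock: 4.03
position: [493.8, 231.0, 133.6]
ee_rot: [0.679, 0.735, -0.0, 0.0]
wrist_force: [0.6, 0.8, 0.7]
gripper_width: 1.001
grasp_force: 0.0
clock: 4.7
position: [493.9, 232.5, 133.7]
ee_rot: [0.677, 0.736, 0.0, 0.0]
wrist_force: [-0.1, -2.6, 6.7]
gripper_width: 0.177
grasp_force: 39.6
```

```bash
python3 -m inch '[{"grip":1,"translation":[0,0.02,0],"turn":0},{"grip":1,"translation":[0,0.02,0],"turn":0},{"grip":1,"translation":[0,0.02,0],"turn":0},{"grip":1,"translation":[0,0.02,0],"turn":0},{"grip":1,"translation":[0,0.02,0],"turn":0},{"grip":1,"translation":[0,0.02,0],"turn":0},{"grip":1,"translation":[0,0.005,0],"turn":0},{"grip":1,"translation":[0,0,0],"turn":0}]'
python3 -m inch '[{"grip":1,"translation":[0,0.004,0],"turn":0},{"grip":1,"translation":[0,0.003,0],"turn":0},{"grip":1,"translation":[0,0,0],"turn":0},{"grip":1,"translation":[0,0,0],"turn":0}]'
python3 -m inch '[{"grip":1,"translation":[0,0.003,0],"turn":0},{"grip":1,"translation":[0,0.001,0],"turn":0},{"grip":1,"translation":[0,0,0],"turn":0},{"grip":1,"translation":[0,0,0],"turn":0}]'
```

```text
clock: 5.37
position: [619.7, 243.8, 133.8]
ee_rot: [0.677, 0.736, 0.001, -0.0]
wrist_force: [1.6, 3.8, 5.8]
gripper_width: 0.177
grasp_force: 42.2
clock: 5.7
position: [625.4, 244.3, 133.8]
ee_rot: [0.677, 0.736, 0.001, -0.0]
wrist_force: [1.1, 4.6, 3.6]
gripper_width: 0.178
grasp_force: 41.9
clock: 6.03
position: [627.6, 244.5, 133.8]
ee_rot: [0.677, 0.736, -0.001, -0.001]
wrist_force: [-12.9, 0.7, 14.4]
gripper_width: 0.174
grasp_force: 43.2
```

```bash
python3 -m inch '[{"grip":0,"translation":[0,0,0],"turn":0},{"grip":0,"translation":[0,0,0],"turn":0},{"grip":0,"translation":[0,0,0],"turn":0},{"grip":0,"translation":[0,0,-0.02],"turn":0},{"grip":0,"translation":[0,0,-0.03],"turn":0},{"grip":0,"translation":[0,0,-0.04],"turn":0},{"grip":0,"translation":[0,0,-0.04],"turn":0},{"grip":0,"translation":[0,0,-0.03],"turn":-7}]'
python3 -m inch '[{"grip":0,"translation":[0,0,0],"turn":-7},{"grip":0,"translation":[0,0,0],"turn":-7},{"grip":0,"translation":[0,0,0],"turn":-7},{"grip":0,"translation":[0,0,0],"turn":-7},{"grip":0,"translation":[0,0,0],"turn":-7},{"grip":0,"translation":[0,0,0],"turn":-7},{"grip":0,"translation":[0,0,0],"turn":-7},{"grip":0,"translation":[0,0,0],"turn":-7}]' | head -3
python3 -m inch '[{"grip":0,"translation":[0,0,0],"turn":-7},{"grip":0,"translation":[0,0,0],"turn":-7},{"grip":0,"translation":[0,0,0],"turn":-7},{"grip":0,"translation":[0,-0.04,0],"turn":0},{"grip":0,"translation":[0,-0.04,0],"turn":0},{"grip":0,"translation":[0,-0.04,0],"turn":0},{"grip":0,"translation":[0,-0.04,0],"turn":0},{"grip":0,"translation":[0,-0.04,0],"turn":0}]' | head -3
python3 -m inch '[{"grip":0,"translation":[0,-0.04,0],"turn":0},{"grip":0,"translation":[0,-0.04,0],"turn":0},{"grip":0,"translation":[0,-0.04,0],"turn":0},{"grip":0,"translation":[0,-0.04,0],"turn":0},{"grip":0,"translation":[0,-0.035,0],"turn":0},{"grip":0,"translation":[0,0,0],"turn":0},{"grip":0,"translation":[0,0,0],"turn":0}]' | head -3
cat > look.py <<'E'
from h import *
import sys
c=camera("wrist"); save(sys.argv[1],c); W,ray=pts(c)
hsv=cv2.cvtColor(c["color"],cv2.COLOR_RGB2HSV)
m=((hsv[...,0]>8)&(hsv[...,0]<28)&(hsv[...,1]>60)&(hsv[...,2]>110)&(W[...,2]>112)&(W[...,2]<140)).astype(np.uint8)
m=cv2.morphologyEx(m,cv2.MORPH_OPEN,np.ones((3,3)))
k,l,st,ce=cv2.connectedComponentsWithStats(m)
for i in range(1,k):
    if st[i,4]>150:
        P=W[l==i]; r=cv2.minAreaRect(P[:,:2].astype(np.float32)); q=np.linalg.svd(P[:,:2]-P[:,:2].mean(0),full_matrices=0)[2][0]; q=q*np.sign(q[0])
        print("handle",st[i],"c",np.round(r[0],1),"size",np.round(r[1],1),"z %.1f"%np.median(P[:,2]),"yaw %.1f"%np.degrees(np.arctan2(q[1],q[0])),"bal",np.round(np.array(r[0])-20*q,1))
m=((hsv[...,1]>150)&(hsv[...,2]>90)&((hsv[...,0]<35)|(hsv[...,0]>170))&(W[...,2]<60)).astype(np.uint8)
k,l,st,ce=cv2.connectedComponentsWithStats(m)
for i in range(1,k):
    if st[i,4]>150: print("bar-ish",st[i],W[l==i].mean(0).round(0),hsv[l==i].mean(0).round(0))
rel(*get_state()["position"])
E
python3 look.py w2
```

```text
clock: 6.7
position: [629.3, 243.8, 296.7]
ee_rot: [0.632, 0.775, 0.001, 0.001]
wrist_force: [-0.6, -1.2, -0.2]
gripper_width: 0.998
grasp_force: 0.0
clock: 7.37
position: [629.4, 243.2, 293.1]
ee_rot: [0.191, 0.982, -0.0, -0.0]
clock: 8.03
position: [624.4, 41.4, 293.1]
ee_rot: [0.011, 1.0, -0.0, -0.0]
clock: 8.62
position: [620.0, -154.0, 292.7]
ee_rot: [0.013, 1.0, 0.0, -0.0]
handle [  82    5   46  123 2349] c [ 523.6 -335.1] size [99.2 17.8] z 123.8 yaw 2.5 bal [ 503.6 -336. ]
handle [ 235   14   24  123 2382] c [ 535.8 -216.3] size [17.4 98.6] z 123.9 yaw -7.2 bal [ 516.  -213.7]
handle [377 102  20  32 465] c [572.1 -95.9] size [16.7 27.1] z 123.7 yaw 13.7 bal [ 552.7 -100.7]
bar-ish [261  25  29  26 594] [ 496. -200.   36.] [  6. 178. 102.]
bar-ish [260  58  31  28 638] [ 531. -202.   36.] [  7. 192. 123.]
bar-ish [341  87  36  24 697] [ 560. -114.   36.] [ 20. 228. 155.]
bar-ish [259  90  32  25 661] [ 562. -205.   36.] [  7. 194. 131.]
bar-ish [ 293  170   86   57 1262] [ 671. -139.   51.] [ 28. 177. 171.]
pos [ 620.1 -151.9  293. ] yaw 178.6 | turn -0.0 then shift [ 0.  0. -0.] w 0.999 gf 0.0 t 8.7 j7 1.27 F [-0.5  0.3 -0.3]
```

View pics/w2.png

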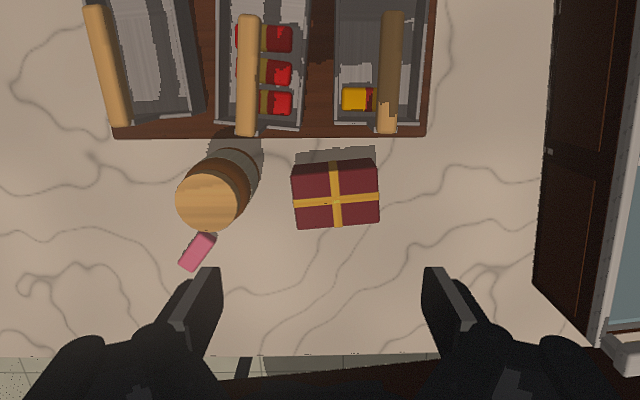

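The wrist view shows tray_c (130,65) empty, tray_a (265,70) with three red bars, and tray_b (380,70) with one gold bar at (357,99). Handle tops are at z=123.8. Going for tray_b, re-measuring its shaded handle on the way.

```bash
sed -i 's/hsv\[...,2\]>110/hsv[...,2]>50/; s/hsv\[...,1\]>60)/hsv[...,1]>50)/' look.py
python3 look.py w3 | grep handle
python3 -c "
from h import *
rel(525,-93.3,200,176.5)"
```

```text
handle [  80    3   50  124 3163] c [ 523.5 -334.5] size [99.9 20.1] z 123.4 yaw 2.2 bal [ 503.5 -335.3]
handle [ 373   10   29  124 2730] c [536.  -94.6] size [19.4 99.5] z 123.7 yaw -2.1 bal [516.  -93.9]
handle [ 233   13   27  124 2713] c [ 535.6 -216. ] size [19.3 99.7] z 123.7 yaw -7.4 bal [ 515.8 -213.5]
pos [ 620.3 -150.7  293.2] yaw 178.7 | turn 2.2 then shift [98.6 51.4 93.2] w 1.002 gf 0.0 t 8.7 j7 1.27 F [-0.   0.4  1. ]
```

```bash
python3 -m inch '[{"grip":0,"translation":[0,0,0],"turn":1.2},{"grip":0,"translation":[0.033,0.018,0],"turn":0},{"grip":0,"translation":[0.033,0.018,0],"turn":0},{"grip":0,"translation":[0.032,0.018,0],"turn":0},{"grip":0,"translation":[0,0,0.04],"turn":0},{"grip":0,"translation":[0,0,0.04],"turn":0},{"grip":0,"translation":[0,0,0],"turn":0},{"grip":0,"translation":[0,0,0],"turn":0}]'|tail -3
python3 -c "
from h import *
rel(524,-94.1,100,177.5)"
```

```text
wrist_force: [0.1, 0.5, 1.5]
gripper_width: 1.001
grasp_force: 0.0
pos [524.4 -92.1 213.3] yaw 177.6 | turn 0.1 then shift [  0.3  -2.  113.3] w 1.001 gf 0.0 t 9.4 j7 1.19 F [0.1 0.5 1.5]
```

```bash
python3 -m inch '[{"grip":0,"translation":[0,-0.002,0.03],"turn":0},{"grip":0,"translation":[0,0,0.03],"turn":0},{"grip":0,"translation":[0,0,0.03],"turn":0},{"grip":0,"translation":[0,0,0.023],"turn":0},{"grip":0,"translation":[0,0,0],"turn":0},{"grip":0,"translation":[0,0,0],"turn":0}]'|tail -3
python3 -m inch '[{"grip":1,"translation":[0,0,0],"turn":0},{"grip":1,"translation":[0,0,0],"turn":0},{"grip":1,"translation":[0,0,0],"turn":0},{"grip":1,"translation":[0,0,0],"turn":0},{"grip":1,"translation":[0,0,0],"turn":0},{"grip":1,"translation":[0,0,0],"turn":0},{"grip":1,"translation":[0,0,0],"turn":0},{"grip":1,"translation":[0,0,0],"turn":0}]' 60
python3 -m inch '[{"grip":1,"translation":[0,0,-0.01],"turn":0},{"grip":1,"translation":[0,0,-0.02],"turn":0},{"grip":1,"translation":[0,0,-0.03],"turn":0},{"grip":1,"translation":[0,0,-0.03],"turn":0},{"grip":1,"translation":[0,0,-0.03],"turn":0},{"grip":1,"translation":[0,0,-0.03],"turn":0},{"grip":1,"translation":[0,0,-0.03],"turn":0},{"grip":1,"translation":[0,0,0],"turn":0}]'
```

```text
wrist_force: [0.4, 0.2, 0.6]
gripper_width: 0.999
grasp_force: 0.0
clock: 10.55
position: [524.9, -94.7, 100.6]
ee_rot: [0.022, 1.0, 0.0, 0.0]
wrist_force: [1.2, 2.8, 6.3]
gripper_width: 0.197
grasp_force: 59.8
clock: 11.22
position: [526.2, -94.6, 285.6]
ee_rot: [0.022, 1.0, -0.001, 0.003]
wrist_force: [0.2, 0.2, -2.3]
gripper_width: 0.2
grasp_force: 59.1
```

```bash
python3 -m inch '[{"grip":1,"translation":[0,0,0],"turn":7},{"grip":1,"translation":[0,0,0],"turn":7},{"grip":1,"translation":[0,0,0],"turn":7},{"grip":1,"translation":[0,0,0],"turn":7},{"grip":1,"translation":[0,0,0],"turn":7},{"grip":1,"translation":[0,0,0],"turn":7},{"grip":1,"translation":[0,0,0],"turn":7},{"grip":1,"translation":[0,0,0],"turn":7}]'|head -3
python3 -m inch '[{"grip":1,"translation":[0,0,0],"turn":7},{"grip":1,"translation":[0,0,0],"turn":7},{"grip":1,"translation":[0,0,0],"turn":7},{"grip":1,"translation":[0,0,0],"turn":5.8},{"grip":1,"translation":[0,0,0],"turn":0},{"grip":1,"translation":[0,0,0],"turn":0}]'
python3 -c "
from h import *
p=wor(-5,-65);rel(p[0],p[1],240,94.75)"
```

```text
clock: 11.88
position: [524.2, -95.0, 280.2]
ee_rot: [0.491, 0.871, -0.0, -0.0]
clock: 12.38
position: [524.4, -94.9, 280.2]
ee_rot: [0.676, 0.737, -0.0, -0.0]
wrist_force: [-0.3, -0.3, -3.6]
gripper_width: 0.198
grasp_force: 59.1
pos [524.4 -94.9 280.2] yaw 94.9 | turn 0.2 then shift [263.8  14.5  40.2] w 0.198 gf 59.1 t 12.4 j7 -0.02 F [-0.3 -0.3 -3.6]
```

```bash
python3 -m inch '[{"grip":1,"translation":[0.033,0.002,0],"turn":0},{"grip":1,"translation":[0.033,0.002,0],"turn":0},{"grip":1,"translation":[0.033,0.002,0],"turn":0},{"grip":1,"translation":[0.033,0.002,0],"turn":0},{"grip":1,"translation":[0.033,0.002,0],"turn":0},{"grip":1,"translation":[0.033,0.002,0],"turn":0},{"grip":1,"translation":[0.033,0.002,0],"turn":0},{"grip":1,"translation":[0.033,0.001,0],"turn":0}]'|head -3
python3 -m inch '[{"grip":1,"translation":[0,0,0.02],"turn":0},{"grip":1,"translation":[0,0,0.02],"turn":0},{"grip":1,"translation":[0,0,0.01],"turn":0},{"grip":1,"translation":[0,0,0],"turn":0},{"grip":1,"translation":[0,0,0],"turn":0}]' 25
python3 - <<'E'
from h import *
p=wor(-5,-65);rel(p[0],p[1],217.5,94.75)
im=camera("scene")["color"][90:290,330:530]; t=camera("top")["color"][150:350,130:330]
cv2.imwrite("pics/s4.png",cv2.resize(np.hstack([im,t])[...,::-1],(800,400)))
E
```

```text
clock: 13.05
position: [517.6, 170.6, 280.3]
ee_rot: [0.676, 0.737, -0.0, -0.0]
clock: 13.47
position: [518.0, 169.0, 230.5]
ee_rot: [0.677, 0.736, -0.0, -0.0]
wrist_force: [0.3, -0.0, -2.2]
gripper_width: 0.201
grasp_force: 59.1
pos [518.  169.  230.5] yaw 94.8 | turn 0.0 then shift [ 0.3 -1.  13. ] w 0.201 gf 59.1 t 13.5 j7 -0.61 F [ 0.3 -0.  -2.2]
```

View pics/s4.png

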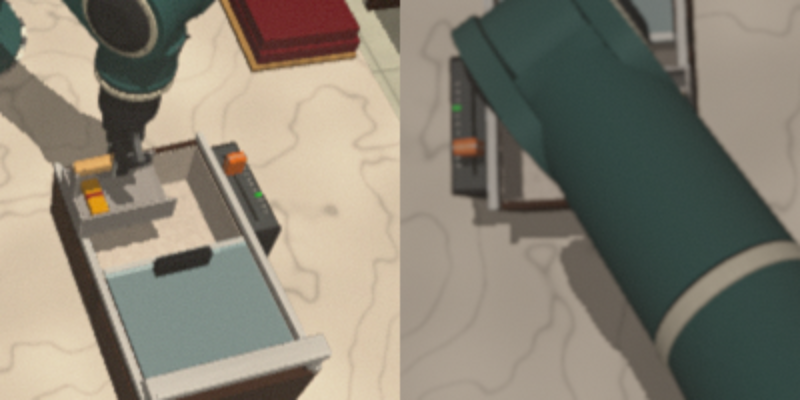

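The left crop shows tray_b level over the well. Its closed end, with the gold bar at (95,195), is above the right rail and its lip points into the well. Pressing it down on the rail to tip it.

```bash
python3 -m inch '[{"grip":0.9,"translation":[0,0,0.007],"turn":0},{"grip":1,"translation":[0,0,0.006],"turn":0},{"grip":1,"translation":[0.006,0,0.003],"turn":0},{"grip":1,"translation":[0.006,0,0.003],"turn":0},{"grip":1,"translation":[0.005,0,0.003],"turn":0},{"grip":1,"translation":[0,0,0],"turn":0},{"grip":1,"translation":[0,0,0],"turn":0}]' 25
python3 -m inch '[{"grip":1,"translation":[0.005,0,0.004],"turn":0},{"grip":1,"translation":[0.005,0,0.004],"turn":0},{"grip":1,"translation":[0.005,0,0.004],"turn":0},{"grip":1,"translation":[0,0,0],"turn":0}]' 25
python3 - <<'E'
from h import *
im=camera("scene")["color"][90:290,330:530]
cv2.imwrite("pics/s5.png",cv2.resize(im[...,::-1],(600,600)))
E
```

```text
clock: 14.15
position: [516.9, 186.6, 208.5]
ee_rot: [0.677, 0.736, 0.0, 0.0]
wrist_force: [2.8, 0.9, 3.6]
gripper_width: 0.197
grasp_force: 60.8
clock: 14.48
position: [515.4, 202.1, 196.4]
ee_rot: [0.677, 0.736, 0.001, -0.0]
wrist_force: [2.3, 3.7, 6.0]
gripper_width: 0.197
grasp_force: 62.8
```

View pics/s5.png

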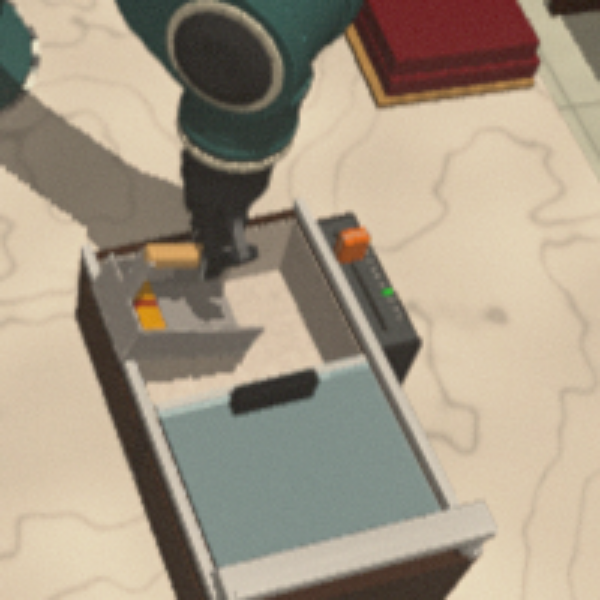

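The tray is tipping in the grip, lip down, with only about 6 N of contact. Continuing.

```bash
python3 -m inch '[{"grip":1,"translation":[0.004,0,0.005],"turn":0},{"grip":1,"translation":[0.004,0,0.005],"turn":0},{"grip":1,"translation":[0.004,0,0.005],"turn":0},{"grip":1,"translation":[0.003,0,0.006],"turn":0},{"grip":1,"translation":[0.003,0,0.005],"turn":0},{"grip":1,"translation":[0.003,0,0.005],"turn":0},{"grip":1,"translation":[0,0,0],"turn":0},{"grip":1,"translation":[0,0,0],"turn":0}]'
python3 -m inch '[{"grip":1,"translation":[0.002,0,0.004],"turn":0},{"grip":1,"translation":[0.002,0,0.005],"turn":0},{"grip":1,"translation":[0.001,0,0.004],"turn":0},{"grip":1,"translation":[0,0,0],"turn":0},{"grip":1,"translation":[0,0,0],"turn":0},{"grip":1,"translation":[0,0,0],"turn":0},{"grip":1,"translation":[0,0,0],"turn":0},{"grip":1,"translation":[0,0,0],"turn":0}]'
python3 - <<'E'
from h import *
p=wor(-5,-5);rel(p[0],p[1],217.5,94.75)
im=camera("scene")["color"][90:290,330:530]
cv2.imwrite("pics/s6.png",cv2.resize(im[...,::-1],(600,600)))
E
```

```text
clock: 15.2
position: [513.6, 224.3, 166.0]
ee_rot: [0.677, 0.736, 0.002, -0.001]
wrist_force: [0.4, 10.5, 6.0]
gripper_width: 0.199
grasp_force: 71.6
clock: 15.87
position: [513.2, 229.6, 153.4]
ee_rot: [0.677, 0.736, 0.002, -0.001]
wrist_force: [-0.3, 13.4, 7.5]
gripper_width: 0.2
grasp_force: 77.0
pos [513.2 229.6 153.4] yaw 94.8 | turn 0.1 then shift [ -0.5  -1.2 -64.1] w 0.200 gf 77.0 t 15.9 j7 -0.79 F [-0.3 13.4  7.5]
```

View pics/s6.png

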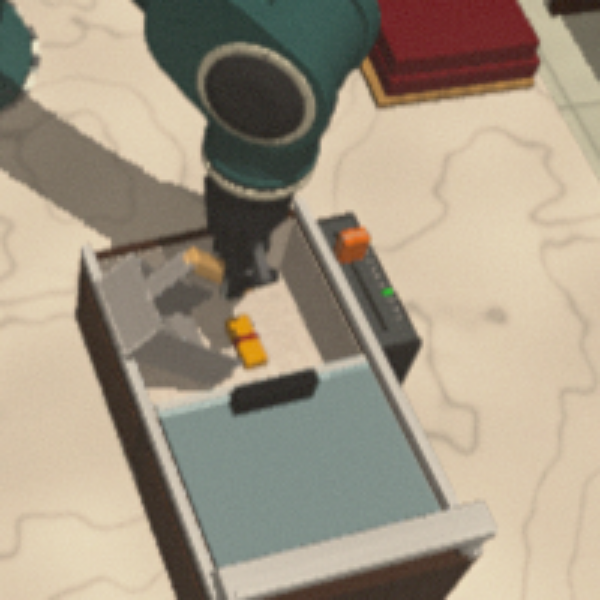

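```bash
python3 -m inch '[{"grip":1,"translation":[0,0,-0.01],"turn":0},{"grip":1,"translation":[0,0,-0.02],"turn":0},{"grip":1,"translation":[0,0,-0.03],"turn":0},{"grip":1,"translation":[0,0,-0.03],"turn":0},{"grip":1,"translation":[0,0,-0.03],"turn":0},{"grip":1,"translation":[0,0,0],"turn":0}]'
python3 - <<'E'
from h import *
c=camera("scene");W,_=pts(c);h=cv2.cvtColor(c["color"],cv2.COLOR_RGB2HSV)
m=(h[...,0]>14)&(h[...,0]<32)&(h[...,1]>170)&(h[...,2]>120)
m[:,:370]=0;m[:,470:]=0;m[:130]=0;m[300:]=0
P=W[m];P=P[P[:,2]==P[:,2]];print(len(P),P.mean(0),P[:,2].min(),P[:,2].max(),loc(P.mean(0)))
im=c["color"][90:290,330:530]
cv2.imwrite("pics/s7.png",cv2.resize(im[...,::-1],(600,600)))
E
```

```text
clock: 16.42
position: [514.3, 228.0, 277.3]
ee_rot: [0.677, 0.736, 0.002, 0.001]
wrist_force: [0.2, -0.4, -3.0]
gripper_width: 0.199
grasp_force: 75.2
111 [511.79000476 270.06756566  36.39183441] 28.136596686697203 173.4371447125999 [-1.83990814 35.94337257]
```

The bar lies at z≈36, chest (-2,36), so it is in the well. To level the tray again, I'll drag its underside near the lip against the rail.

```bash
python3 -m inch '[{"grip":1,"translation":[-0.02,0,0],"turn":0},{"grip":1,"translation":[-0.021,0,0],"turn":0},{"grip":1,"translation":[0,0,0.03],"turn":0},{"grip":1,"translation":[0,0,0.03],"turn":0},{"grip":1,"translation":[0,0,0.004],"turn":0},{"grip":1,"translation":[-0.008,0,0],"turn":0},{"grip":1,"translation":[-0.008,0,0],"turn":0},{"grip":1,"translation":[0,0,0],"turn":0}]'
python3 -m inch '[{"grip":1,"translation":[-0.007,0,-0.003],"turn":0},{"grip":1,"translation":[-0.007,0,-0.003],"turn":0},{"grip":1,"translation":[-0.009,0,-0.002],"turn":0},{"grip":1,"translation":[-0.009,0,-0.002],"turn":0},{"grip":1,"translation":[-0.010,0,-0.001],"turn":0},{"grip":1,"translation":[-0.01,0,0],"turn":0},{"grip":1,"translation":[0,0,0],"turn":0}]'
python3 -m inch '[{"grip":1,"translation":[-0.01,0,0.001],"turn":0},{"grip":1,"translation":[-0.01,0,0.001],"turn":0},{"grip":1,"translation":[-0.009,0,0.002],"turn":0},{"grip":1,"translation":[-0.009,0,0.003],"turn":0},{"grip":1,"translation":[0,0,0],"turn":0},{"grip":1,"translation":[0,0,0],"turn":0}]'
python3 - <<'E'
from h import *
p=wor(-5,-150);rel(p[0],p[1],217.5,94.75)
im=camera("scene")["color"][90:290,330:530]
cv2.imwrite("pics/s8.png",cv2.resize(im[...,::-1],(600,600)))
E
```

```text
clock: 17.13
position: [518.5, 170.0, 210.1]
ee_rot: [0.677, 0.736, 0.001, 0.0]
wrist_force: [-1.3, 2.6, -1.2]
gripper_width: 0.196
grasp_force: 75.7
clock: 17.72
position: [523.3, 117.1, 221.3]
ee_rot: [0.678, 0.735, 0.001, 0.001]
wrist_force: [-2.2, 1.6, 9.2]
gripper_width: 0.198
grasp_force: 73.3
clock: 18.22
position: [526.1, 79.2, 213.2]
ee_rot: [0.678, 0.735, 0.0, 0.001]
wrist_force: [1.1, -3.8, 8.2]
gripper_width: 0.198
grasp_force: 72.7
pos [526.1  79.2 213.2] yaw 94.6 | turn -0.1 then shift [ 5.5 -1.7 -4.3] w 0.198 gf 72.7 t 18.2 j7 -0.44 F [ 1.1 -3.8  8.2]
```

View pics/s8.png

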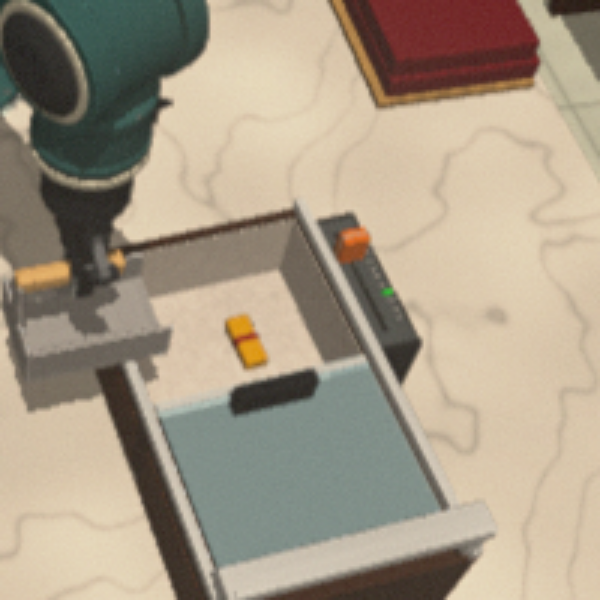

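The tray is level again at (90,320), and the gold bar sits in the well at (247,340). Carrying the tray back to its old place on the board.

```bash
python3 -m inch '[{"grip":1,"translation":[0,0,-0.03],"turn":0},{"grip":1,"translation":[0,0,-0.03],"turn":0},{"grip":1,"translation":[-0.035,-0.002,0],"turn":0},{"grip":1,"translation":[-0.035,-0.003,0],"turn":0},{"grip":1,"translation":[-0.035,-0.003,0],"turn":0},{"grip":1,"translation":[-0.035,-0.003,0],"turn":0},{"grip":1,"translation":[-0.033,-0.003,0],"turn":0},{"grip":1,"translation":[0,0,0],"turn":-6}]'|head -2
python3 -m inch '[{"grip":1,"translation":[0,0,0],"turn":-7},{"grip":1,"translation":[0,0,0],"turn":-7},{"grip":1,"translation":[0,0,0],"turn":-7},{"grip":1,"translation":[0,0,0],"turn":-7},{"grip":1,"translation":[0,0,0],"turn":-7},{"grip":1,"translation":[0,0,0],"turn":-7},{"grip":1,"translation":[0,0,0],"turn":-7},{"grip":1,"translation":[0,0,0],"turn":-7}]'|head -2
python3 -m inch '[{"grip":1,"translation":[0,0,0],"turn":-7},{"grip":1,"translation":[0,0,0],"turn":-7},{"grip":1,"translation":[0,0,0],"turn":-7},{"grip":1,"translation":[0,0,0],"turn":0},{"grip":1,"translation":[0,0,0],"turn":0}]'|head -2
python3 -c "
from h import *
rel(524.9,-94.7,100,177.5)"
```

```text
clock: 18.93
position: [524.7, -100.9, 271.9]
clock: 19.6
position: [525.2, -93.8, 272.4]
clock: 20.02
position: [525.3, -93.6, 272.2]
pos [525.3 -93.6 272.2] yaw 177.5 | turn -0.0 then shift [  0.4  -1.1 172.2] w 0.199 gf 71.0 t 20.0 j7 1.26 F [-1.  -0.2 -2.4]
```

```bash
python3 -m inch '[{"grip":1,"translation":[0,-0.001,0.03],"turn":0},{"grip":1,"translation":[0,0,0.035],"turn":0},{"grip":1,"translation":[0,0,0.035],"turn":0},{"grip":1,"translation":[0,0,0.03],"turn":0},{"grip":1,"translation":[0,0,0.02],"turn":0},{"grip":1,"translation":[0,0,0.01],"turn":0},{"grip":1,"translation":[0,0,0.005],"turn":0},{"grip":1,"translation":[0,0,0],"turn":0}]'
python3 -m inch '[{"grip":1,"translation":[0,0,0.003],"turn":0},{"grip":1,"translation":[0,0,0.003],"turn":0},{"grip":1,"translation":[0,0,0.002],"turn":0},{"grip":1,"translation":[0,0,0],"turn":0},{"grip":1,"translation":[0,0,0],"turn":0}]'
```

```text
clock: 20.68
position: [525.6, -94.0, 107.3]
ee_rot: [0.021, 1.0, 0.0, -0.0]
wrist_force: [-0.5, 0.3, -2.9]
gripper_width: 0.201
grasp_force: 71.0
clock: 21.1
position: [525.6, -94.1, 99.5]
ee_rot: [0.02, 1.0, -0.0, 0.0]
wrist_force: [0.5, -1.1, -3.0]
gripper_width: 0.201
grasp_force: 71.1
```

```bash
python3 -m inch '[{"grip":1,"translation":[0,0,0.002],"turn":0},{"grip":1,"translation":[0,0,0.002],"turn":0},{"grip":1,"translation":[0,0,0],"turn":0},{"grip":1,"translation":[0,0,0],"turn":0}]'|sed -n 2,4p
python3 -m inch '[{"grip":1,"translation":[0,0,0.002],"turn":0},{"grip":1,"translation":[0,0,0.001],"turn":0},{"grip":1,"translation":[0,0,0],"turn":0},{"grip":1,"translation":[0,0,0],"turn":0}]'|sed -n 2,4p
```

```text
position: [526.8, -94.1, 96.2]
ee_rot: [0.02, 1.0, -0.0, 0.001]
wrist_force: [2.6, -1.4, 9.0]
position: [528.3, -94.3, 94.8]
ee_rot: [0.02, 1.0, -0.001, 0.003]
wrist_force: [1.9, -4.4, 35.3]
```

Fully pressed down on the board. Releasing, rising and looking.

```bash
python3 -m inch '[{"grip":1,"translation":[0,0,-0.001],"turn":0},{"grip":0,"translation":[0,0,0],"turn":0},{"grip":0,"translation":[0,0,0],"turn":0},{"grip":0,"translation":[0,0,0],"turn":0},{"grip":0,"translation":[0,0,0],"turn":0},{"grip":0,"translation":[0,0,-0.01],"turn":0},{"grip":0,"translation":[0,0,-0.03],"turn":0},{"grip":0,"translation":[0,0,-0.04],"turn":0}]'|tail -3
python3 -m inch '[{"grip":0,"translation":[0,0,-0.04],"turn":0},{"grip":0,"translation":[0,0,-0.04],"turn":0},{"grip":0,"translation":[-0.03,-0.02,-0.02],"turn":0},{"grip":0,"translation":[-0.03,-0.02,0],"turn":0},{"grip":0,"translation":[-0.03,-0.02,0],"turn":0},{"grip":0,"translation":[0,0,0],"turn":0},{"grip":0,"translation":[0,0,0],"turn":0}]'|tail -3
python3 look.py w9
```

```text
wrist_force: [0.3, -1.0, 0.2]
gripper_width: 0.999
grasp_force: 0.0
wrist_force: [-0.2, 0.1, -0.5]
gripper_width: 0.998
grasp_force: 0.0
handle [  70   12   56  130 3531] c [ 523.3 -334.7] size [100.4  19.2] z 123.4 yaw 2.2 bal [ 503.3 -335.5]
handle [ 381   14   31  130 3074] c [536.3 -95.1] size [19.1 98.7] z 123.7 yaw -2.4 bal [516.3 -94.2]
handle [ 234   20   27  129 3022] c [ 535.8 -215.8] size [19.2 99.6] z 123.7 yaw -7.7 bal [ 516.  -213.1]
bar-ish [261  30  31  27 707] [ 496. -200.   36.] [  9. 176. 100.]
bar-ish [259  65  32  29 716] [ 531. -203.   36.] [  6. 191. 123.]
bar-ish [259  98  34  26 746] [ 562. -205.   36.] [  6. 194. 134.]
bar-ish [ 296  180   90   59 1381] [ 672. -139.   51.] [ 30. 177. 175.]
pos [ 613.  -156.9  273.3] yaw 177.8 | turn -0.0 then shift [ 0.  0. -0.] w 0.999 gf 0.0 t 23.1 j7 1.32 F [-0.3  0.5  0.4]
```

View pics/w9.png

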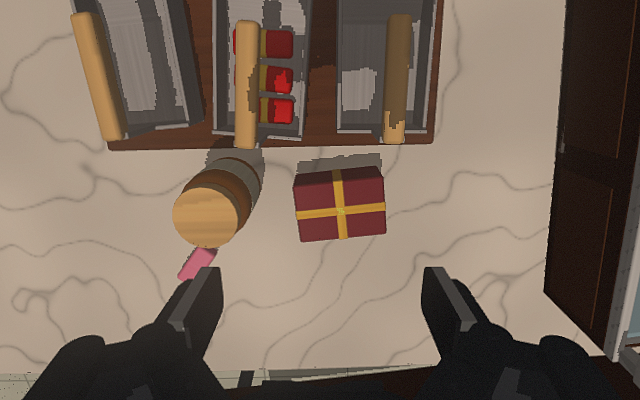

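Tray_b stands empty and level in its old place at (390,70). Tray_a is unmoved at (265,75) with three red bars. Taking tray_a.

```bash
python3 -m inch '[{"grip":0,"translation":[0,0,0],"turn":5.3},{"grip":0,"translation":[0.03,-0.018,0],"turn":0},{"grip":0,"translation":[0.03,-0.018,0],"turn":0},{"grip":0,"translation":[0.03,-0.018,0],"turn":0},{"grip":0,"translation":[0,0,0.04],"turn":0},{"grip":0,"translation":[0,0,0.03],"turn":0},{"grip":0,"translation":[0,0,0],"turn":0},{"grip":0,"translation":[0,0,0],"turn":0}]'|tail -3
python3 -c "
from h import *
rel(523.9,-214.3,100,172.5)"
```

```text
wrist_force: [0.1, -0.2, 1.6]
gripper_width: 1.002
grasp_force: 0.0
pos [ 516.1 -198.3  203.7] yaw 172.5 | turn -0.0 then shift [ -9.8 -14.9 103.7] w 1.002 gf 0.0 t 23.7 j7 1.31 F [ 0.1 -0.2  1.6]
```

```bash
python3 -m inch '[{"grip":0,"translation":[-0.01,-0.015,0],"turn":0},{"grip":0,"translation":[0,0,0.03],"turn":0},{"grip":0,"translation":[0,0,0.03],"turn":0},{"grip":0,"translation":[0,0,0.03],"turn":0},{"grip":0,"translation":[0,0,0.013],"turn":0},{"grip":0,"translation":[0,0,0],"turn":0},{"grip":0,"translation":[0,0,0],"turn":0}]'|sed -n 2,4p
python3 -m inch '[{"grip":1,"translation":[0,0,0],"turn":0},{"grip":1,"translation":[0,0,0],"turn":0},{"grip":1,"translation":[0,0,0],"turn":0},{"grip":1,"translation":[0,0,0],"turn":0},{"grip":1,"translation":[0,0,0],"turn":0},{"grip":1,"translation":[0,0,0],"turn":0},{"grip":1,"translation":[0,0,0],"turn":0},{"grip":1,"translation":[0,0,0],"turn":0}]' 70
python3 -m inch '[{"grip":1,"translation":[0,0,-0.01],"turn":0},{"grip":1,"translation":[0,0,-0.02],"turn":0},{"grip":1,"translation":[0,0,-0.03],"turn":0},{"grip":1,"translation":[0,0,-0.03],"turn":0},{"grip":1,"translation":[0,0,-0.03],"turn":0},{"grip":1,"translation":[0,0,-0.03],"turn":0},{"grip":1,"translation":[0,0,-0.03],"turn":0},{"grip":1,"translation":[0,0,0],"turn":0}]'
```

```text
position: [525.7, -214.8, 102.1]
ee_rot: [0.066, 0.998, 0.0, 0.001]
wrist_force: [0.4, -0.1, 1.0]
clock: 24.98
position: [524.9, -215.0, 100.6]
ee_rot: [0.066, 0.998, 0.0, 0.0]
wrist_force: [-0.5, 3.7, 6.2]
gripper_width: 0.197
grasp_force: 69.3
clock: 25.65
position: [526.2, -215.3, 285.7]
ee_rot: [0.066, 0.998, -0.001, 0.003]
wrist_force: [1.4, -0.6, -3.9]
gripper_width: 0.197
grasp_force: 68.9
```

```bash
python3 -m inch '[{"grip":1,"translation":[0,0,0],"turn":7},{"grip":1,"translation":[0,0,0],"turn":7},{"grip":1,"translation":[0,0,0],"turn":7},{"grip":1,"translation":[0,0,0],"turn":7},{"grip":1,"translation":[0,0,0],"turn":7},{"grip":1,"translation":[0,0,0],"turn":7},{"grip":1,"translation":[0,0,0],"turn":7},{"grip":1,"translation":[0,0,0],"turn":7}]'|head -2
python3 -m inch '[{"grip":1,"translation":[0,0,0],"turn":7},{"grip":1,"translation":[0,0,0],"turn":7},{"grip":1,"translation":[0,0,0],"turn":7},{"grip":1,"translation":[0,0,0],"turn":0.7},{"grip":1,"translation":[0,0,0],"turn":0},{"grip":1,"translation":[0,0,0],"turn":0}]'|head -2
python3 -c "
from h import *
p=wor(-5,-65);rel(p[0],p[1],217.5,94.75)"
```

```text
clock: 26.32
position: [524.1, -215.3, 279.9]
clock: 26.82
position: [524.4, -215.3, 280.1]
pos [ 524.4 -215.3  280.1] yaw 95.0 | turn 0.2 then shift [383.8  24.4  62.6] w 0.193 gf 68.9 t 26.8 j7 0.17 F [-0.2 -0.3 -3.3]
```

```bash
python3 -m inch '[{"grip":1,"translation":[0.032,0.002,0],"turn":0},{"grip":1,"translation":[0.032,0.002,0],"turn":0},{"grip":1,"translation":[0.032,0.002,0],"turn":0},{"grip":1,"translation":[0.032,0.002,0],"turn":0},{"grip":1,"translation":[0.032,0.002,0],"turn":0},{"grip":1,"translation":[0.032,0.002,0],"turn":0},{"grip":1,"translation":[0.032,0.002,0],"turn":0},{"grip":1,"translation":[0.032,0.002,0],"turn":0}]'|head -2
python3 -m inch '[{"grip":1,"translation":[0.032,0.002,0],"turn":0},{"grip":1,"translation":[0.032,0.002,0],"turn":0},{"grip":1,"translation":[0.032,0.002,0],"turn":0},{"grip":1,"translation":[0.032,0.002,0],"turn":0},{"grip":1,"translation":[0,0,0.025],"turn":0},{"grip":1,"translation":[0,0,0.025],"turn":0},{"grip":1,"translation":[0,0,0],"turn":0},{"grip":1,"translation":[0,0,0],"turn":0}]'
python3 -c "
from h import *
p=wor(-5,-65);rel(p[0],p[1],217.5,94.75)"
```

```text
clock: 27.48
position: [519.2, 42.4, 280.3]
clock: 28.15
position: [516.6, 169.1, 230.0]
ee_rot: [0.677, 0.736, -0.001, -0.001]
wrist_force: [-0.9, -0.0, -3.9]
gripper_width: 0.196
grasp_force: 69.6
pos [516.6 169.1 230. ] yaw 94.8 | turn 0.1 then shift [ 0.1  0.5 12.5] w 0.196 gf 69.6 t 28.1 j7 -0.61 F [-0.9 -0.  -3.9]
```

```bash
python3 -m inch '[{"grip":1,"translation":[0,0,0.007],"turn":0},{"grip":1,"translation":[0,0,0.006],"turn":0},{"grip":1,"translation":[0.006,0,0.003],"turn":0},{"grip":1,"translation":[0.006,0,0.003],"turn":0},{"grip":1,"translation":[0.005,0,0.003],"turn":0},{"grip":1,"translation":[0.005,0,0.004],"turn":0},{"grip":1,"translation":[0.005,0,0.004],"turn":0},{"grip":1,"translation":[0.005,0,0.004],"turn":0}]'
python3 -m inch '[{"grip":1,"translation":[0.004,0,0.005],"turn":0},{"grip":1,"translation":[0.004,0,0.005],"turn":0},{"grip":1,"translation":[0.004,0,0.005],"turn":0},{"grip":1,"translation":[0.003,0,0.006],"turn":0},{"grip":1,"translation":[0.003,0,0.005],"turn":0},{"grip":1,"translation":[0.003,0,0.005],"turn":0},{"grip":1,"translation":[0,0,0],"turn":0},{"grip":1,"translation":[0,0,0],"turn":0}]'
python3 -m inch '[{"grip":1,"translation":[0.002,0,0.004],"turn":0},{"grip":1,"translation":[0.002,0,0.005],"turn":0},{"grip":1,"translation":[0.001,0,0.004],"turn":0},{"grip":1,"translation":[0,0,0],"turn":0},{"grip":1,"translation":[0,0,0],"turn":0},{"grip":1,"translation":[0,0,0],"turn":0},{"grip":1,"translation":[0,0,0],"turn":0},{"grip":1,"translation":[0,0,0],"turn":0}]'
python3 - <<'E'
from h import *
im=camera("scene")["color"][90:290,330:530]
cv2.imwrite("pics/s10.png",cv2.resize(im[...,::-1],(600,600)))
E
```

```text
clock: 28.82
position: [514.8, 202.4, 197.0]
ee_rot: [0.677, 0.736, 0.001, 0.0]
wrist_force: [1.8, -1.2, 6.1]
gripper_width: 0.198
grasp_force: 72.6
clock: 29.48
position: [512.8, 225.4, 166.5]
ee_rot: [0.676, 0.737, 0.002, -0.001]
wrist_force: [0.2, 12.4, 8.0]
gripper_width: 0.198
grasp_force: 81.2
clock: 30.15
position: [512.4, 230.9, 153.7]
ee_rot: [0.676, 0.737, 0.003, -0.001]
wrist_force: [0.6, 15.5, 6.6]
gripper_width: 0.197
grasp_force: 87.2
```

View pics/s10.png

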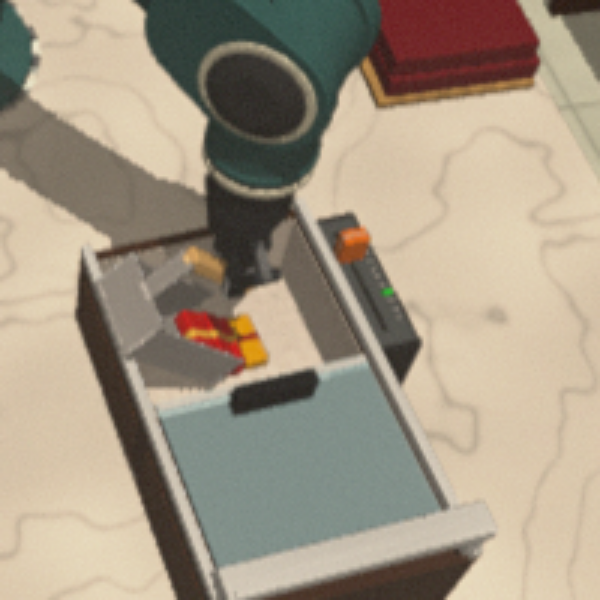

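The red bars have slid to the lip at (210,335) and are backed up against the gold bar at (250,340). Lifting slowly lets them out.

```bash
python3 -m inch '[{"grip":1,"translation":[-0.002,0,-0.006],"turn":0},{"grip":1,"translation":[-0.002,0,-0.006],"turn":0},{"grip":1,"translation":[-0.002,0,-0.006],"turn":0},{"grip":1,"translation":[-0.002,0,-0.006],"turn":0},{"grip":1,"translation":[0,0,0],"turn":0},{"grip":1,"translation":[0,0,0],"turn":0},{"grip":1,"translation":[0,0,0],"turn":0},{"grip":1,"translation":[0,0,0],"turn":0}]'|sed -n 2,4p
python3 -m inch '[{"grip":1,"translation":[-0.002,0,-0.008],"turn":0},{"grip":1,"translation":[-0.002,0,-0.008],"turn":0},{"grip":1,"translation":[-0.002,0,-0.008],"turn":0},{"grip":1,"translation":[0,0,0],"turn":0},{"grip":1,"translation":[0,0,0],"turn":0},{"grip":1,"translation":[0,0,0],"turn":0},{"grip":1,"translation":[0,0,0],"turn":0},{"grip":1,"translation":[0,0,0],"turn":0}]'|sed -n 2,4p
python3 - <<'E'
from h import *
c=camera("scene");W,_=pts(c);h=cv2.cvtColor(c["color"],cv2.COLOR_RGB2HSV)
p=wor(-5,-5);rel(p[0],p[1],277,94.75)
m=((h[...,0]<32)|(h[...,0]>172))&(h[...,1]>150)&(h[...,2]>110)
m[:,:370]=0;m[:,440:]=0;m[:150]=0;m[250:]=0
k,l,st,ce=cv2.connectedComponentsWithStats(m.astype(np.uint8))
for i in range(1,k):
    if st[i,4]>15: P=W[l==i]; print(st[i],np.nanmean(P,0).round(),"z",np.nanpercentile(P[:,2],[5,50,95]).round(),loc(np.nanmean(P,0)).round(),h[l==i].mean(0).round())
cv2.imwrite("pics/s11.png",cv2.resize(c["color"][90:290,330:530][...,::-1],(600,600)))
E
```

```text
position: [512.7, 219.0, 176.0]
ee_rot: [0.677, 0.736, -0.0, -0.0]
wrist_force: [0.8, 0.8, -3.7]
position: [513.2, 213.1, 200.0]
ee_rot: [0.677, 0.736, -0.0, -0.0]
wrist_force: [-0.0, -0.0, -2.6]
pos [513.2 213.2 200.1] yaw 94.7 | turn -0.0 then shift [ 15.9   0.1 -76.9] w 0.195 gf 85.5 t 31.6 j7 -0.72 F [ 0.   0.1 -2.3]
[396 195  23  22 246] [520. 256.  39.] z [31. 36. 59.] [ 5. 22.] [ 11. 205. 179.]
```

```bash
python3 -m inch '[{"grip":1,"translation":[0,0,-0.02],"turn":0},{"grip":1,"translation":[0,0,-0.03],"turn":0},{"grip":1,"translation":[0,0,-0.027],"turn":0},{"grip":1,"translation":[0,0,0],"turn":0},{"grip":1,"translation":[0,0,0],"turn":0}]'
python3 - <<'E'
from h import *
c=camera("scene");p=wor(-5,-47);rel(p[0],p[1],213.5,94.75)
cv2.imwrite("pics/s11.png",cv2.resize(c["color"][90:290,330:530][...,::-1],(600,600)))
E
```

```text
clock: 32.0
position: [513.7, 213.4, 278.0]
ee_rot: [0.677, 0.736, 0.001, 0.001]
wrist_force: [0.4, 0.1, -4.2]
gripper_width: 0.198
grasp_force: 85.5
pos [513.3 213.  276.8] yaw 94.7 | turn -0.0 then shift [-25.9   0.1  63.3] w 0.190 gf 85.5 t 32.0 j7 -0.66 F [ 0.2  0.3 -4.5]
```

View pics/s11.png

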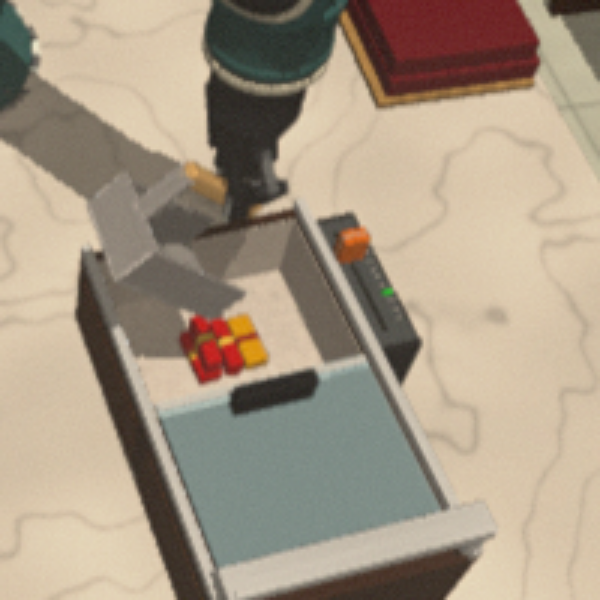

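All three red bars and the gold one lie in the well around (225,345), well below the cover level. Levelling the tray on the rail as before.

```bash
python3 -m inch '[{"grip":1,"translation":[-0.026,0,0],"turn":0},{"grip":1,"translation":[0,0,0],"turn":0},{"grip":1,"translation":[0,0,0.03],"turn":0},{"grip":1,"translation":[0,0,0.03],"turn":0},{"grip":1,"translation":[0,0,0.004],"turn":0},{"grip":1,"translation":[-0.008,0,0],"turn":0},{"grip":1,"translation":[-0.008,0,0],"turn":0},{"grip":1,"translation":[0,0,0],"turn":0}]'
python3 -m inch '[{"grip":1,"translation":[-0.007,0,-0.003],"turn":0},{"grip":1,"translation":[-0.007,0,-0.003],"turn":0},{"grip":1,"translation":[-0.009,0,-0.002],"turn":0},{"grip":1,"translation":[-0.009,0,-0.002],"turn":0},{"grip":1,"translation":[-0.010,0,-0.001],"turn":0},{"grip":1,"translation":[-0.01,0,0],"turn":0},{"grip":1,"translation":[0,0,0],"turn":0}]'
python3 -m inch '[{"grip":1,"translation":[-0.01,0,0.001],"turn":0},{"grip":1,"translation":[-0.01,0,0.001],"turn":0},{"grip":1,"translation":[-0.009,0,0.002],"turn":0},{"grip":1,"translation":[-0.009,0,0.003],"turn":0},{"grip":1,"translation":[0,0,0],"turn":0},{"grip":1,"translation":[0,0,0],"turn":0}]'
python3 -m inch '[{"grip":1,"translation":[0,0,-0.03],"turn":0},{"grip":1,"translation":[0,0,-0.03],"turn":0},{"grip":1,"translation":[0,0,0],"turn":0}]' | sed -n 2,4p
python3 - <<'E'
from h import *
rel(525.2,-214.9,100,172.5)
c=camera("top"); W,_=pts(c); h=cv2.cvtColor(c["color"],cv2.COLOR_RGB2HSV)
m=((h[...,0]>10)&(h[...,0]<25)&(h[...,1]>90)&(h[...,2]>90)&(W[...,2]>95)&(W[...,2]<140)).astype(np.uint8)
k,l,st,ce=cv2.connectedComponentsWithStats(m)
for i in range(1,k):
    if st[i,4]>60: print(st[i],np.median(W[l==i],0).round(1),cv2.minAreaRect(W[l==i][:,:2].astype(np.float32)))
E
```

```text
clock: 32.72
position: [517.7, 169.5, 214.4]
ee_rot: [0.678, 0.735, 0.0, 0.001]
wrist_force: [1.1, -0.2, -2.5]
gripper_width: 0.196
grasp_force: 85.5
clock: 33.3
position: [522.0, 118.1, 225.9]
ee_rot: [0.678, 0.735, 0.001, 0.001]
wrist_force: [-1.3, 1.7, 6.8]
gripper_width: 0.194
grasp_force: 83.2
clock: 33.8
position: [524.9, 80.4, 218.1]
ee_rot: [0.678, 0.735, 0.0, 0.001]
wrist_force: [1.1, -1.8, 8.3]
gripper_width: 0.193
grasp_force: 82.2
position: [525.8, 81.7, 282.1]
ee_rot: [0.678, 0.736, 0.002, 0.002]
wrist_force: [0.5, 0.6, -2.2]
pos [525.8  81.7 282.1] yaw 94.7 | turn -77.8 then shift [ -38.1 -294.2  182.1] w 0.196 gf 80.6 t 34.0 j7 -0.39 F [ 0.5  0.6 -2.2]
[423 148  25  25 502] [ 648.3 -268.4  110.8] ((648.2648315429688, -268.4750671386719), (59.3714485168457, 58.70658493041992), 0.7858997583389282)
[359 183  10  41 287] [538.2 -94.5 124.5] ((536.1569213867188, -94.02848052978516), (18.516691207885742, 96.73530578613281), 86.16226196289062)
[460 191  11  42 329] [ 523.1 -335.1  124.2] ((522.6987915039062, -336.4487609863281), (97.82677459716797, 19.234683990478516), 1.9523162841796875)
[401 306  40  27 317] [ 269.9 -234.5  110.6] ((270.36474609375, -233.30714416503906), (97.03709411621094, 18.030563354492188), 61.50095748901367)
```

```bash
python3 -m inch '[{"grip":1,"translation":[-0.037,-0.003,0],"turn":0},{"grip":1,"translation":[-0.037,-0.003,0],"turn":0},{"grip":1,"translation":[-0.037,-0.003,0],"turn":0},{"grip":1,"translation":[-0.037,-0.003,0],"turn":0},{"grip":1,"translation":[-0.037,-0.003,0],"turn":0},{"grip":1,"translation":[-0.037,-0.003,0],"turn":0},{"grip":1,"translation":[-0.037,-0.003,0],"turn":0},{"grip":1,"translation":[-0.036,-0.003,0],"turn":0}]'|head -2
python3 -m inch '[{"grip":1,"translation":[0,0,0],"turn":-7},{"grip":1,"translation":[0,0,0],"turn":-7},{"grip":1,"translation":[0,0,0],"turn":-7},{"grip":1,"translation":[0,0,0],"turn":-7},{"grip":1,"translation":[0,0,0],"turn":-7},{"grip":1,"translation":[0,0,0],"turn":-7},{"grip":1,"translation":[0,0,0],"turn":-7},{"grip":1,"translation":[0,0,0],"turn":-7}]'|head -2
python3 -m inch '[{"grip":1,"translation":[0,0,0],"turn":-7},{"grip":1,"translation":[0,0,0],"turn":-7},{"grip":1,"translation":[0,0,0],"turn":-7},{"grip":1,"translation":[0,0,0],"turn":-0.8},{"grip":1,"translation":[0,0,0],"turn":0}]'|head -2
python3 -c "
from h import *
rel(525.2,-214.9,100,172.5)"
```

```text
clock: 34.77
position: [523.4, -217.0, 276.3]
clock: 35.43
position: [523.8, -214.9, 276.2]
clock: 35.85
position: [524.0, -214.8, 276.4]
pos [ 524.  -214.8  276.4] yaw 172.4 | turn -0.1 then shift [-1.200e+00  1.000e-01  1.764e+02] w 0.189 gf 80.5 t 35.9 j7 1.38 F [-0.  -0.5 -2.7]
```

```bash
python3 -m inch '[{"grip":1,"translation":[-0.001,0,0.03],"turn":0},{"grip":1,"translation":[0,0,0.035],"turn":0},{"grip":1,"translation":[0,0,0.035],"turn":0},{"grip":1,"translation":[0,0,0.03],"turn":0},{"grip":1,"translation":[0,0,0.025],"turn":0},{"grip":1,"translation":[0,0,0.01],"turn":0},{"grip":1,"translation":[0,0,0.005],"turn":0},{"grip":1,"translation":[0,0,0],"turn":0}]'|sed -n 2,4p
python3 -m inch '[{"grip":1,"translation":[0,0,0.003],"turn":0},{"grip":1,"translation":[0,0,0.002],"turn":0},{"grip":1,"translation":[0,0,0],"turn":0},{"grip":1,"translation":[0,0,0],"turn":0}]'|sed -n 2,4p
python3 -m inch '[{"grip":1,"translation":[0,0,0.002],"turn":0},{"grip":1,"translation":[0,0,0.002],"turn":0},{"grip":1,"translation":[0,0,0],"turn":0},{"grip":1,"translation":[0,0,0],"turn":0}]'|sed -n 2,4p
```

```text
position: [525.5, -214.5, 107.2]
ee_rot: [0.066, 0.998, 0.0, -0.0]
wrist_force: [0.8, 0.3, -3.7]
position: [526.7, -214.9, 103.7]
ee_rot: [0.066, 0.998, -0.0, 0.001]
wrist_force: [3.3, -1.2, 6.4]
position: [529.2, -215.1, 101.6]
ee_rot: [0.066, 0.998, -0.001, 0.004]
wrist_force: [10.2, -1.8, 26.1]
```

```bash
python3 -m inch '[{"grip":1,"translation":[0,0,0.002],"turn":0},{"grip":1,"translation":[0,0,0],"turn":0},{"grip":1,"translation":[0,0,0],"turn":0}]'|sed -n 2,4p
python3 -m inch '[{"grip":1,"translation":[0,0,-0.002],"turn":0},{"grip":0.7,"translation":[0,0,0],"turn":0},{"grip":0.4,"translation":[0,0,0],"turn":0},{"grip":0,"translation":[0,0,0],"turn":0},{"grip":0,"translation":[0,0,0],"turn":0},{"grip":0,"translation":[0,0,-0.01],"turn":0},{"grip":0,"translation":[0,0,-0.03],"turn":0},{"grip":0,"translation":[0,0,-0.04],"turn":0}]'|tail -3
python3 -m inch '[{"grip":0,"translation":[0,0,-0.04],"turn":0},{"grip":0,"translation":[0,0,-0.04],"turn":0},{"grip":0,"translation":[-0.03,0.02,-0.02],"turn":0},{"grip":0,"translation":[-0.03,0.02,0],"turn":0},{"grip":0,"translation":[-0.03,0.02,0],"turn":0},{"grip":0,"translation":[0,0,0],"turn":0},{"grip":0,"translation":[0,0,0],"turn":0}]'|tail -3
python3 look.py w12
```

```text
position: [530.5, -215.3, 100.5]
ee_rot: [0.066, 0.998, -0.001, 0.005]
wrist_force: [14.0, -3.0, 31.9]
wrist_force: [-0.9, -1.3, -0.0]
gripper_width: 1.0
grasp_force: 0.0
wrist_force: [-1.0, -0.2, -0.3]
gripper_width: 0.999
grasp_force: 0.0
handle [ 380    0   26  125 2948] c [538.2 -95.3] size [18.2 96.1] z 123.7 yaw -2.3 bal [518.2 -94.5]
handle [  70   20   62  126 3335] c [ 523.6 -334.8] size [100.1  19.3] z 123.4 yaw 2.3 bal [ 503.6 -335.6]
handle [ 231   29   30  126 2886] c [ 546.7 -217.9] size [18.7 99.9] z 123.7 yaw -7.9 bal [ 526.9 -215.1]
bar-ish [ 305  167   89   60 1386] [ 671. -139.   51.] [ 29. 177. 172.]
pos [ 622.7 -165.8  278.4] yaw 172.6 | turn -0.0 then shift [ 0.  0. -0.] w 1.001 gf 0.0 t 38.7 j7 1.25 F [ 1.3 -0.7  0.2]
```

View pics/w12.png

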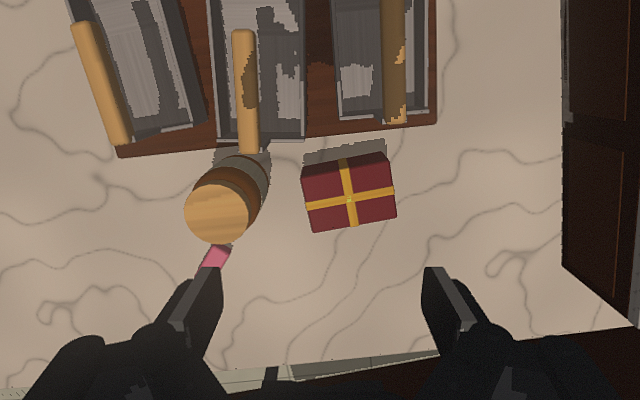

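All three trays are empty: tray_c (140,70), tray_a (255,70), tray_b (380,60), with handle tops level at z=123.7. Tray_a crept 11 mm toward the jar, so I'll check it against the board edge and the cover area while moving to the cover grip.

Run:
```python
from h import *
c=camera("wrist"); W,_=pts(c); P=W.reshape(-1,3)
b=P[(P[:,2]>10)&(P[:,2]<18)]
for y in (-320,-280,-270,-160,-150,-40): 
    q=b[abs(b[:,1]-y)<5]
    if len(q): print("board edge at y",y,np.percentile(q[:,0],99).round(1))
t=P[(P[:,2]>45)&(P[:,2]<70)&(P[:,1]>-262)&(P[:,1]<-168)&(P[:,0]<610)]; print("tray_a end x",np.percentile(t[:,0],99), "y",np.percentile(t[:,1],[1,99]))
p=wor(111.5,0); rel(p[0],p[1],280,94.9)
```

```text
board edge at y -320 757.7
board edge at y -280 602.4
board edge at y -270 616.0
board edge at y -160 624.8
board edge at y -150 615.8
board edge at y -40 608.0
tray_a end x 600.1344127901175 y [-261.70341427 -168.27402425]
pos [ 622.2 -166.8  278.4] yaw 172.5 | turn 77.6 then shift [408.5  40.6  -1.6] w 1.000 gf 0.0 t 38.8 j7 1.25 F [-0.7 -1.2 -0. ]
```

Tray_a's rear corner comes within about 2 mm of the board's edge. I'll re-grip it and slide it back 14 mm.

```bash
python3 -c "
from h import *
rel(534.8,-216.3,100,172.5)"
python3 -m inch '[{"grip":0,"translation":[0.03,-0.02,0],"turn":0},{"grip":0,"translation":[0.03,-0.02,0],"turn":0},{"grip":0,"translation":[0.02,-0.02,0],"turn":0},{"grip":0,"translation":[0,0,0.04],"turn":0},{"grip":0,"translation":[0,0,0.03],"turn":0},{"grip":0,"translation":[0,0,0],"turn":0},{"grip":0,"translation":[0,0,0],"turn":0}]'|tail -3
python3 -c "
from h import *
rel(534.8,-216.3,100,172.5)"
```

```text
pos [ 622.2 -166.8  278.4] yaw 172.5 | turn 0.0 then shift [ 80.2 -60.5 178.4] w 1.000 gf 0.0 t 38.8 j7 1.25 F [-0.7 -1.2 -0. ]
wrist_force: [1.1, 0.4, 0.8]
gripper_width: 0.998
grasp_force: 0.0
pos [ 534.5 -216.3  208.5] yaw 172.5 | turn -0.0 then shift [ -0.3   0.  108.5] w 0.998 gf 0.0 t 39.4 j7 1.32 F [1.1 0.4 0.8]
```

```bash
python3 -m inch '[{"grip":0,"translation":[0,0,0.03],"turn":0},{"grip":0,"translation":[0,0,0.03],"turn":0},{"grip":0,"translation":[0,0,0.03],"turn":0},{"grip":0,"translation":[0,0,0.018],"turn":0},{"grip":0,"translation":[0,0,0],"turn":0},{"grip":0,"translation":[0,0,0],"turn":0}]'|sed -n 2,4p
python3 -m inch '[{"grip":1,"translation":[0,0,0],"turn":0},{"grip":1,"translation":[0,0,0],"turn":0},{"grip":1,"translation":[0,0,0],"turn":0},{"grip":1,"translation":[0,0,0],"turn":0},{"grip":1,"translation":[0,0,0],"turn":0},{"grip":1,"translation":[0,0,0],"turn":0},{"grip":1,"translation":[0,0,0],"turn":0}]' 40 | tail -3
python3 -m inch '[{"grip":1,"translation":[0.004,0,0],"turn":0},{"grip":1,"translation":[0.004,0,0],"turn":0},{"grip":1,"translation":[0.004,0,0],"turn":0},{"grip":1,"translation":[0.002,0,0],"turn":0},{"grip":1,"translation":[0,0,0],"turn":0},{"grip":1,"translation":[0,0,0],"turn":0}]' 
python3 -m inch '[{"grip":0.7,"translation":[0,0,0],"turn":0},{"grip":0.4,"translation":[0,0,0],"turn":0},{"grip":0,"translation":[0,0,0],"turn":0},{"grip":0,"translation":[0,0,0],"turn":0},{"grip":0,"translation":[0,0,-0.01],"turn":0},{"grip":0,"translation":[0,0,-0.03],"turn":0},{"grip":0,"translation":[0,0,-0.04],"turn":0},{"grip":0,"translation":[0,0,-0.04],"turn":0}]'|tail -3
python3 -m inch '[{"grip":0,"translation":[0,0,-0.04],"turn":0},{"grip":0,"translation":[-0.03,0.02,-0.02],"turn":0},{"grip":0,"translation":[-0.03,0.02,0],"turn":0},{"grip":0,"translation":[-0.03,0.02,0],"turn":0},{"grip":0,"translation":[0,0,0],"turn":0},{"grip":0,"translation":[0,0,0],"turn":0}]'|tail -3
python3 look.py w13
python3 -c "
from h import *
p=wor(111.5,0); rel(p[0],p[1],280,94.9)"
```

```text
position: [536.3, -215.7, 102.1]
ee_rot: [0.065, 0.998, 0.0, 0.001]
wrist_force: [0.2, 0.8, 0.7]
wrist_force: [-2.2, -1.7, 7.6]
gripper_width: 0.201
grasp_force: 40.9
clock: 40.95
position: [521.4, -213.9, 100.7]
ee_rot: [0.065, 0.998, -0.0, 0.0]
wrist_force: [-0.2, 0.4, 10.3]
gripper_width: 0.205
grasp_force: 41.5
wrist_force: [0.1, -0.7, 0.4]
gripper_width: 1.001
grasp_force: 0.0
wrist_force: [-0.7, -0.4, -0.6]
gripper_width: 0.995
grasp_force: 0.0
handle [ 379    0   26  129 3004] c [536.9 -95.2] size [18.1 99. ] z 123.7 yaw -2.5 bal [516.9 -94.3]
handle [ 231   15   30  127 2925] c [ 532.1 -215.6] size [18.9 98.6] z 123.7 yaw -7.7 bal [ 512.3 -212.9]
handle [  73   26   62  124 3236] c [ 523.4 -334.8] size [99.7 19.1] z 123.5 yaw 2.2 bal [ 503.4 -335.6]
bar-ish [ 305  170   89   59 1383] [ 671. -139.   51.] [ 32. 177. 172.]
pos [ 618.7 -165.2  280.5] yaw 172.6 | turn -0.0 then shift [ 0.  0. -0.] w 0.996 gf 0.0 t 42.2 j7 1.25 F [-0.5 -0.3 -0.7]
pos [ 618.7 -165.2  280.5] yaw 172.6 | turn 77.7 then shift [406.6  43.9   0.5] w 0.996 gf 0.0 t 42.2 j7 1.25 F [-0.5 -0.3 -0.7]
```

```bash
python3 -m inch '[{"grip":0,"translation":[0,0,0],"turn":7},{"grip":0,"translation":[0,0,0],"turn":7},{"grip":0,"translation":[0,0,0],"turn":7},{"grip":0,"translation":[0,0,0],"turn":7},{"grip":0,"translation":[0,0,0],"turn":7},{"grip":0,"translation":[0,0,0],"turn":7},{"grip":0,"translation":[0,0,0],"turn":7},{"grip":0,"translation":[0,0,0],"turn":7}]'|head -2
python3 -m inch '[{"grip":0,"translation":[0,0,0],"turn":7},{"grip":0,"translation":[0,0,0],"turn":7},{"grip":0,"translation":[0,0,0],"turn":7},{"grip":0,"translation":[0,0,0],"turn":0.7},{"grip":0,"translation":[0.038,0.004,0],"turn":0},{"grip":0,"translation":[0.038,0.004,0],"turn":0},{"grip":0,"translation":[0.038,0.004,0],"turn":0},{"grip":0,"translation":[0.038,0.004,0],"turn":0}]'|head -2
python3 -m inch '[{"grip":0,"translation":[0.038,0.004,0],"turn":0},{"grip":0,"translation":[0.038,0.004,0],"turn":0},{"grip":0,"translation":[0.038,0.004,0],"turn":0},{"grip":0,"translation":[0.038,0.004,0],"turn":0},{"grip":0,"translation":[0.038,0.004,0],"turn":0},{"grip":0,"translation":[0.038,0.004,0],"turn":0},{"grip":0,"translation":[0.02,0.004,0],"turn":0},{"grip":0,"translation":[0,0,0],"turn":0}]'|head -2
python3 - <<'E'
from h import *
c=camera("wrist"); save("w14",c); W,ray=pts(c)
m=(c["color"].max(-1)<60)&(W[...,2]>140)&(W[...,2]<170)
k,l,st,ce=cv2.connectedComponentsWithStats(m.astype(np.uint8))
for i in range(1,k):
    if st[i,4]>150: P=W[l==i]; print(st[i],np.median(P[:,2]),cv2.minAreaRect(P[:,:2].astype(np.float32)),loc(P.mean(0)))
p=wor(111,0); rel(p[0],p[1],133,94.9)
h=cv2.cvtColor(c["color"],cv2.COLOR_RGB2HSV)
m=((h[...,0]<35)|(h[...,0]>170))&(h[...,1]>140)&(h[...,2]>90)&(W[...,2]<110)
P=W[m];L=np.array([loc(q) for q in P]);L=L[(abs(L[:,1])<115)&(L[:,0]>-100)&(L[:,0]<100)] if len(P) else L
print("bars",len(L), np.percentile(P[:,2],[5,50,99]))
E
```

```text
clock: 42.83
position: [617.6, -167.5, 280.8]
clock: 43.5
position: [621.1, -12.8, 280.7]
clock: 44.17
position: [627.4, 240.8, 280.6]
[ 313  128   20   99 1791] 155.96017997369978 ((626.9293212890625, 245.65489196777344), (15.184927940368652, 79.18242645263672), 4.875463008880615) [110.72954295   4.50554151]
pos [628.  238.  280.4] yaw 95.2 | turn 0.3 then shift [  5.7  -0.3 147.4] w 0.998 gf 0.0 t 44.2 j7 -0.62 F [ 1.5 -0.2  0.5]
bars 3567 [13.70517897 38.81637468 65.16083859]
```

```bash
python3 -m inch '[{"grip":0,"translation":[0.003,-0.001,0.035],"turn":0.3},{"grip":0,"translation":[0,0,0.035],"turn":0},{"grip":0,"translation":[0,0,0.035],"turn":0},{"grip":0,"translation":[0,0,0.025],"turn":0},{"grip":0,"translation":[0,0,0.017],"turn":0},{"grip":0,"translation":[0,0,0],"turn":0},{"grip":0,"translation":[0,0,0],"turn":0}]'|sed -n 2,4p
python3 -m inch '[{"grip":1,"translation":[0,0,0],"turn":0},{"grip":1,"translation":[0,0,0],"turn":0},{"grip":1,"translation":[0,0,0],"turn":0},{"grip":1,"translation":[0,0,0],"turn":0},{"grip":1,"translation":[0,0,0],"turn":0},{"grip":1,"translation":[0,0,0],"turn":0},{"grip":1,"translation":[0,0,0],"turn":0},{"grip":1,"translation":[0,0,0],"turn":0}]' 40
python3 -m inch '[{"grip":1,"translation":[0,-0.02,0],"turn":0},{"grip":1,"translation":[0,-0.025,0],"turn":0},{"grip":1,"translation":[0,-0.025,0],"turn":0},{"grip":1,"translation":[0,-0.025,0],"turn":0},{"grip":1,"translation":[0,-0.025,0],"turn":0},{"grip":1,"translation":[0,-0.025,0],"turn":0},{"grip":1,"translation":[0,-0.025,0],"turn":0},{"grip":1,"translation":[0,0,0],"turn":0}]'
python3 -m inch '[{"grip":1,"translation":[0,-0.006,0],"turn":0},{"grip":1,"translation":[0,-0.003,0],"turn":0},{"grip":1,"translation":[0,0,0],"turn":0},{"grip":1,"translation":[0,0,0],"turn":0}]'
```

```text
position: [627.8, 237.5, 133.5]
ee_rot: [0.679, 0.734, -0.0, -0.0]
wrist_force: [-0.1, -0.1, 0.7]
clock: 45.47
position: [627.9, 239.0, 133.8]
ee_rot: [0.679, 0.735, 0.0, 0.0]
wrist_force: [-0.3, -2.4, 6.0]
gripper_width: 0.176
grasp_force: 39.7
clock: 46.13
position: [455.3, 223.5, 133.8]
ee_rot: [0.678, 0.735, -0.002, 0.002]
wrist_force: [-2.5, -9.0, -0.2]
gripper_width: 0.174
grasp_force: 42.2
clock: 46.47
position: [449.7, 223.0, 133.7]
ee_rot: [0.679, 0.734, -0.001, 0.001]
wrist_force: [-1.1, -14.7, 14.2]
gripper_width: 0.179
grasp_force: 44.5
```

```bash
python3 -m inch '[{"grip":1,"translation":[-0.002,-0.004,0],"turn":0},{"grip":1,"translation":[0,-0.002,0],"turn":0},{"grip":1,"translation":[0,0,0],"turn":0},{"grip":1,"translation":[0,0,0],"turn":0}]'
python3 -m inch '[{"grip":1,"translation":[0,-0.002,0],"turn":0},{"grip":1,"translation":[0,-0.001,0],"turn":0},{"grip":1,"translation":[0,0,0],"turn":0},{"grip":1,"translation":[0,0,0],"turn":0}]'
```

```text
clock: 46.8
position: [443.7, 222.5, 133.7]
ee_rot: [0.679, 0.734, 0.0, 0.0]
wrist_force: [2.2, -1.8, 6.7]
gripper_width: 0.178
grasp_force: 43.5
clock: 47.13
position: [443.6, 222.5, 133.8]
ee_rot: [0.679, 0.734, 0.003, 0.001]
wrist_force: [29.8, 4.7, -17.7]
gripper_width: 0.175
grasp_force: 41.0
```

The cover is against its shut stop after 185 mm of travel. Releasing it and measuring the dimmer.

```bash
python3 -m inch '[{"grip":1,"translation":[0,0.002,0],"turn":0},{"grip":1,"translation":[0,0.001,0],"turn":0},{"grip":0,"translation":[0,0,0],"turn":0},{"grip":0,"translation":[0,0,0],"turn":0},{"grip":0,"translation":[0,0,0],"turn":0},{"grip":0,"translation":[0,0,-0.02],"turn":0},{"grip":0,"translation":[0,0,-0.04],"turn":0},{"grip":0,"translation":[0,0,-0.04],"turn":0}]'|sed -n 2,4p
python3 -m inch '[{"grip":0,"translation":[0.03,0.02,-0.03],"turn":0},{"grip":0,"translation":[0.03,0.02,0],"turn":0},{"grip":0,"translation":[0,0,0],"turn":0},{"grip":0,"translation":[0,0,0],"turn":0}]'|sed -n 2,4p
cat > dim.py <<'E'
from h import *
import sys
c=camera("wrist"); save(sys.argv[1],c); W,ray=pts(c); h=cv2.cvtColor(c["color"],cv2.COLOR_RGB2HSV)
for nm,m in (("black",(c["color"].max(-1)<60)&(W[...,2]>145)&(W[...,2]<165)),("orange",(h[...,0]<18)&(h[...,1]>130)&(h[...,2]>60)&(W[...,2]>147)&(W[...,2]<165)),("green",(h[...,0]>45)&(h[...,0]<85)&(h[...,1]>80)&(W[...,2]<125)&(W[...,2]>105))):
    k,l,st,ce=cv2.connectedComponentsWithStats(cv2.dilate(m.astype(np.uint8),np.ones((5,5))))
    for i in range(1,k):
        q=(l==i)&m
        if q.sum()>30: P=W[q]; r=cv2.minAreaRect(P[:,:2].astype(np.float32)); print(nm,st[i],"z",np.median(P[:,2]).round(1),np.round(r[0],1),np.round(r[1],1),"loc",loc(r[0]).round(1))
rel(*get_state()["position"])
E
python3 dim.py w15
```

```text
position: [442.1, 222.4, 233.7]
ee_rot: [0.678, 0.735, -0.001, -0.001]
wrist_force: [1.3, -0.6, 0.8]
position: [476.2, 283.3, 259.7]
ee_rot: [0.678, 0.735, 0.0, -0.001]
wrist_force: [-0.1, -0.7, -0.3]
black [ 261  203   29   98 2383] z 155.9 [443.1 229.5] [15.4 78.7] loc [-73.7   1.2]
orange [ 315   45   30   47 1392] z 151.8 [473.8 371.8] [17.2 27. ] loc [-31.3 140.5]
green [391  30  12  20 226] z 116.6 [522.6 397. ] [ 5.3 10.6] loc [ 19.5 161.6]
pos [476.  282.2 259.4] yaw 94.6 | turn -0.0 then shift [ 0.  0. -0.] w 1.000 gf 0.0 t 48.2 j7 -0.80 F [-0.1 -0.5 -0. ]
```

View pics/w15.png

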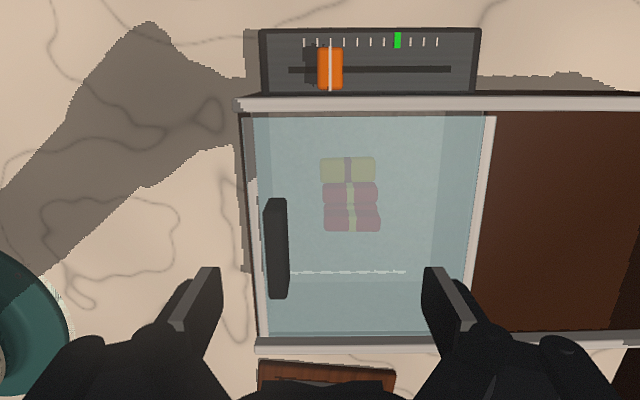

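The cover is shut, and bars show through it at (348,195). The orange grip is at (330,68) and the green mark at (397,40). The dimmer has to go +50.8 mm along chest x.

```bash
python3 -c "
from h import *
rel(473.8,371.8,130,94.75)"
python3 -m inch '[{"grip":0,"translation":[0.03,0.001,0],"turn":0},{"grip":0,"translation":[0.03,0.001,0],"turn":0},{"grip":0,"translation":[0.029,0.002,0],"turn":0},{"grip":0,"translation":[0,0,0.03],"turn":0},{"grip":0,"translation":[0,0,0.02],"turn":0},{"grip":0,"translation":[0,0,0],"turn":0},{"grip":0,"translation":[0,0,0],"turn":0}]'|sed -n 2,4p
python3 -c "
from h import *
rel(473.8,371.8,130,94.75)"
```

```text
pos [476.  282.2 259.4] yaw 94.6 | turn -0.2 then shift [ 89.5   5.3 129.4] w 1.000 gf 0.0 t 48.2 j7 -0.80 F [-0.1 -0.5 -0. ]
position: [473.2, 369.8, 209.7]
ee_rot: [0.679, 0.734, -0.001, -0.0]
wrist_force: [0.5, -0.2, -0.5]
pos [473.2 369.8 209.7] yaw 94.5 | turn -0.3 then shift [ 1.9  0.7 79.7] w 0.996 gf 0.0 t 48.8 j7 -1.00 F [ 0.5 -0.2 -0.5]
```

```bash
python3 -m inch '[{"grip":0,"translation":[0.002,0.001,0.03],"turn":0},{"grip":0,"translation":[0,0,0.03],"turn":0},{"grip":0,"translation":[0,0,0.02],"turn":0},{"grip":0,"translation":[0,0,0],"turn":0},{"grip":0,"translation":[0,0,0],"turn":0}]'|sed -n 2,4p
python3 -m inch '[{"grip":1,"translation":[0,0,0],"turn":0},{"grip":1,"translation":[0,0,0],"turn":0},{"grip":1,"translation":[0,0,0],"turn":0},{"grip":1,"translation":[0,0,0],"turn":0},{"grip":1,"translation":[0,0,0],"turn":0},{"grip":1,"translation":[0,0,0],"turn":0},{"grip":1,"translation":[0,0,0],"turn":0},{"grip":1,"translation":[0,0,0],"turn":0}]' 30
python3 -m inch '[{"grip":1,"translation":[0,0.01,0],"turn":0},{"grip":1,"translation":[0,0.01,0],"turn":0},{"grip":1,"translation":[0,0.01,0],"turn":0},{"grip":1,"translation":[0,0.01,0],"turn":0},{"grip":1,"translation":[0,0.01,0],"turn":0},{"grip":1,"translation":[0,0.0008,0],"turn":0},{"grip":1,"translation":[0,0,0],"turn":0},{"grip":1,"translation":[0,0,0],"turn":0}]'
python3 -c "
from h import *
p=wor(19.5,140.5);rel(p[0],p[1],130,94.75)"
```

```text
position: [474.8, 372.8, 131.3]
ee_rot: [0.679, 0.734, 0.0, -0.0]
wrist_force: [0.4, 0.2, 0.8]
clock: 49.85
position: [474.5, 373.1, 130.4]
ee_rot: [0.679, 0.734, 0.0, 0.0]
wrist_force: [-0.3, -2.3, 6.8]
gripper_width: 0.203
grasp_force: 32.7
clock: 50.52
position: [525.9, 377.6, 130.5]
ee_rot: [0.679, 0.734, 0.001, -0.0]
wrist_force: [1.1, 2.0, 5.4]
gripper_width: 0.201
grasp_force: 32.6
pos [525.9 377.6 130.5] yaw 94.5 | turn -0.2 then shift [-1.5 -1.6  0.5] w 0.201 gf 32.6 t 50.5 j7 -1.00 F [1.1 2.  5.4]
```

```bash
python3 -m inch '[{"grip":0,"translation":[0,0,0],"turn":0},{"grip":0,"translation":[0,0,0],"turn":0},{"grip":0,"translation":[0,0,0],"turn":0},{"grip":0,"translation":[0,0,-0.02],"turn":0},{"grip":0,"translation":[0,0,-0.04],"turn":0},{"grip":0,"translation":[0,0,-0.04],"turn":0},{"grip":0,"translation":[-0.03,0,-0.03],"turn":0},{"grip":0,"translation":[-0.03,0,0],"turn":0}]'|sed -n 2,4p
python3 -m inch '[{"grip":0,"translation":[-0.03,0,0],"turn":0},{"grip":0,"translation":[0,0,0],"turn":0},{"grip":0,"translation":[0,0,0],"turn":0}]'|sed -n 2,4p
python3 dim.py w16
python3 - <<'E'
import cv2
from h import *
c=cv2.imread("pics/w16.png"); W=None
h=cv2.cvtColor(c,cv2.COLOR_BGR2HSV)
w=(h[...,1]<40)&(h[...,2]>190)
# white line within the orange grip
o=cv2.morphologyEx(((h[...,0]<18)&(h[...,1]>130)&(h[...,2]>60)).astype(np.uint8),cv2.MORPH_CLOSE,np.ones((9,9)))
o[150:]=0
v,u=np.nonzero((o>0)&w);print("line px",len(u),u.mean() if len(u) else None,v.mean() if len(u) else None)
if len(u):
    cc=camera("wrist");W,ray=pts(cc); print("line at",loc(plane(cc,ray,round(u.mean()),v.mean(),152)))
E
```

```text
position: [530.1, 320.2, 265.3]
ee_rot: [0.677, 0.736, 0.004, 0.001]
wrist_force: [0.8, 0.0, -0.5]
position: [532.8, 285.7, 259.5]
ee_rot: [0.68, 0.733, -0.0, 0.0]
wrist_force: [0.4, 0.4, -1.2]
black [ 187  201   35   72 1425] z 152.8 [442.5 240.6] [16.  56.1] loc [-73.4  12.3]
orange [ 307   40   30   48 1415] z 151.9 [525.2 376.4] [17.2 27.5] loc [ 20.3 140.8]
green [315  26  11  18 196] z 116.8 [522.5 397.8] [4.5 9. ] loc [ 19.4 162.3]
pos [532.3 287.2 259.5] yaw 94.5 | turn -0.0 then shift [ 0.  0. -0.] w 0.996 gf 0.0 t 51.5 j7 -0.79 F [ 0.3  0.8 -0.3]
line px 87 321.5057471264368 63.252873563218394
line at [ 20.08696496 142.90793358]
```

Run:
```python
from h import *
for n in ("top","scene"):
    c=camera(n); W,_=pts(c); h=cv2.cvtColor(c["color"],cv2.COLOR_RGB2HSV)
    m=((h[...,0]>10)&(h[...,0]<25)&(h[...,1]>90)&(h[...,2]>90)&(W[...,2]>95)&(W[...,2]<140)).astype(np.uint8)
    k,l,st,ce=cv2.connectedComponentsWithStats(m)
    for i in range(1,k):
        if st[i,4]>60: print(n,st[i],np.median(W[l==i],0).round(1),np.round(cv2.minAreaRect(W[l==i][:,:2].astype(np.float32))[2],1))
```

```text
top [423 148  25  25 500] [ 648.  -268.5  110.7] 87.0
top [359 183  10  41 279] [535.9 -94.5 124.6] 85.8
top [409 186  13  41 290] [ 534.1 -214.9  124.4] 79.6
top [460 191  11  41 330] [ 523.3 -335.1  124.2] 1.8
top [401 306  40  27 311] [ 269.8 -235.   110.4] 61.7
scene [227 147  30  13 174] [ 276.5 -233.3  106.9] 62.1
scene [291 200   9  32 190] [542.8 -93.9 121.6] 87.7
scene [249 205   9  31 199] [ 537.3 -214.   121.2] 82.0
scene [206 209   9  31 195] [ 530.1 -333.1  121.5] 2.3
scene [225 253  24  23 434] [ 659.5 -267.9  107.9] 1.4
```

Trays are upright in place, the jar hasn't moved, the cover is shut and the dimmer is on its mark to within about 1 mm. Handing in.

```bash
python3 -c "
from plant import *
print(finish_job())"
```

```text
the job is handed in; nothing more can be done
None
```

I handed the job in at about 52 s: the four bars (one gold, three red) are in the well, the trays stand upright on the board, the cover is against its shut stop, and the dimmer measures about 1 mm from the green mark; no verdict came back.

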